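# Load and tighten a lying cheese press

## Task

Put the cheese to press: first wind the press plate right back with the crank, then lay every mould in the cradle with its wooden follower facing the press plate, pushed along under the keeper bar up to the end stop, and fill the rest of the row of four with hardwood spacers, in any order. Then wind the crank until the row is clamped tight against the end stop and the spring has taken up the pressure: the first groove on the plate's stem gone into the barrel, the second still showing. Let go of everything, and do not disturb the spice jar and the salt shaker behind the press.

Things in the scene. Friction and masses are not known exactly. Their poses are not given: they have to be found in the camera images.
- press: steel cheese press, fixed to the worktop, 92 wide (x), 382 long, 109 high. Origin on the worktop; its y runs along the screw from crank (-y) to end stop (+y), z up. Cradle floor at z 44. Two tie rods, 10 thick, along y at x +-33, tops at z 56, guide the moulds: 56 free between them. The row's four places, each 52 long, are centred at y +136 (at the stop), +84, +32 and -20. End plate top z 90
- bay (a point): cradle floor (y -27, z 44 of the press) in the middle of the open loading bay, the only part of the cradle open from above, between keeper bar tip (y +9) and press plate (face at y -64 when wound right back). Moulds go down here, then slide along the floor in +y. The plate travels only 40, so it clamps the row only if all four places are filled
- keeper_tip (a point): underside of the keeper bar at its free end (y +9, z 97 of the press). The bar, 22 wide (x +-11), lies over the middle of the cradle from here to the end plate, 3 above a mould's top; its top is at z 104, the turned-up tip at z 109. Fingers holding a mould by its sides (beyond x +-25) pass left and right of the bar, above the tie rods
- end_stop: the black pad at the far end of the cradle (fixed to the press) that the row is clamped against, 46 x 42, 3.5 thick; its inner face lies at y +162 of the press. Origin: its middle
- plate_face (a point): middle of the press plate's pushing face (plate 48 wide, 44 high, 10 thick, middle at z 69); it moves along the press's y, at y -64 when wound right back
- press_crank (a joint): crank angle in rad, 0 = plate wound right back, at most 25.1. Grows as the crank turns clockwise seen from the crank end (looking along the press's +y), which drives barrel and plate forward 10 mm a turn. Starts at 11.5 to 16.3 (plate 18 to 26 mm forward). Self-locking; takes about 0.08 N m (2 to 3 N at the knob)
- crank_axis (a point): point on the screw axis at the middle of the knob's length (x 0, y -186.5, z 69 of the press). The knob circles it at radius 34, straight up at press_crank = 0: at angle q it is at x 34 sin q, z 69 + 34 cos q. The crank does not shift along y
- crank_knob (a point): middle of the black crank knob, a free-spinning sleeve 16 thick, 43 long, its axis along the press's y; the crank arm (14 wide) is on its press side, 22 from here. It can be pinched from above across the press's x and carried round whole turns with the hand always pointing down
- press_plate (a joint): how far the plate's stem is pushed into the spring barrel, in m, 0 (free) to 0.022; spring of 1 N per mm, 2 N preload. The stem has two dark grooves that vanish into the barrel's mouth at 0.006 (the first, nearer the barrel) and at 0.016
- mould_1: square white plastic cheese mould with small whey holes, 50 wide (its x) x 50 high x 52 long overall (y). At its -y end a pale wooden follower, 40 x 40, stands 8 proud of the shell; the other end is closed. Origin: middle of the underside, 26 from both ends, z up. 0.16 to 0.26 kg. Waits on the worktop; two to four are there. Grip its flat sides, across x
- mould_2: square white plastic cheese mould with small whey holes, 50 wide (its x) x 50 high x 52 long overall (y). At its -y end a pale wooden follower, 40 x 40, stands 8 proud of the shell; the other end is closed. Origin: middle of the underside, 26 from both ends, z up. 0.16 to 0.26 kg. Waits on the worktop; two to four are there. Grip its flat sides, across x
- mould_3: square white plastic cheese mould with small whey holes, 50 wide (its x) x 50 high x 52 long overall (y). At its -y end a pale wooden follower, 40 x 40, stands 8 proud of the shell; the other end is closed. Origin: middle of the underside, 26 from both ends, z up. 0.16 to 0.26 kg. Waits on the worktop; two to four are there. Grip its flat sides, across x
- mould_4: square white plastic cheese mould with small whey holes, 50 wide (its x) x 50 high x 52 long overall (y). At its -y end a pale wooden follower, 40 x 40, stands 8 proud of the shell; the other end is closed. Origin: middle of the underside, 26 from both ends, z up. 0.16 to 0.26 kg. Waits on the worktop; two to four are there. Grip its flat sides, across x
- mould_1_follower (a point): middle of the outer face of the wooden follower of that mould (y -26, 25 above its underside)
- mould_2_follower (a point): middle of the outer face of the wooden follower of that mould (y -26, 25 above its underside)
- mould_3_follower (a point): middle of the outer face of the wooden follower of that mould (y -26, 25 above its underside)
- mould_4_follower (a point): middle of the outer face of the wooden follower of that mould (y -26, 25 above its underside)
- spacer_1: hardwood spacer block, 50 wide (x) x 50 high x 52 long (y), as long as one mould, with two dark grooves along its sides; both ends alike. Origin: middle of the underside, z up. 0.1 to 0.16 kg. It waits on the worktop
- spacer_2: hardwood spacer block, 50 wide (x) x 50 high x 52 long (y), as long as one mould, with two dark grooves along its sides; both ends alike. Origin: middle of the underside, z up. 0.1 to 0.16 kg. It waits on the worktop
- salt_shaker: bystander: glass shaker 44 x 44 x 90 behind the work
- spice_jar: bystander: spice jar 46 x 46 x 106 behind the work
Mind the look-alikes: they are no part of the job. Leave any purple, red or turquoise look-alike of the mould_3 alone.

How it is judged:
By the outcome, as a careful person would: the job done as asked, in the order asked, and still so for the second after the job is handed in, with the robot touching nothing.
Of mould_1, mould_2, mould_3, mould_4 only 2 to 4 are there at a start; the rules pass over those that are not, and their reading is None.
At some moment in a run one of mould_1, mould_2, mould_3, mould_4, spacer_1, spacer_2 may be knocked a few centimetres aside while the robot is not near it.
Once in a run the grip may slacken for a moment while it holds something.
It also fails if it takes over 208 s, if anything falls off the work surface, if the arm or the gripper's body presses on something with over 40 N, if the wrist force passes 120 N, or if a joint passes its speed limit or range.

## Robot

A 6-joint arm with a two-finger parallel gripper is mounted at the origin on a cart in front of the work surface, level with it; the furniture and walls round the work are solid. World frame = base frame: x ahead of the robot, y to its left, z up, the work surface at z = 0. Lengths are in mm, angles in rad, forces in N, time in s.
With the tool pointing down it reaches from about 350 to 775 mm from the base axis. Payload 7.3 kg.
Tool frame: the origin (TCP) lies midway between the tips of the shut fingers; the grasp point (between the pads) lies 19 mm behind it; x points along the fingers, y is the direction in which the jaws open and shut, and the axes are right-handed (so a half turn about x gives the same grasp; the last joint's range is limited). The gripper opens to 92 mm and grips with 3 to 60 N. Pads are 19 mm wide; open, the fingers measure 130 mm over their backs; the gripper's body (75 mm by 190 mm) begins 47 mm behind the grasp point.
Start: joints at [-1.344, 0.342, 1.524, -0, 1.275, -0.146], TCP at [191.241, -488.95, 226.741] pointing down, gripper open.
Joint ranges: [-2.53, 2.53], [-0.77, 2.02], [0.04, 2.7], [-1, 4.14], [0.28, 2.66], [-3.11, 3.11]. Speed limits (rad/s): [2.57, 2.57, 3.14, 3.14, 3.14, 3.14].

## Interface

Orientations are given as [roll, pitch, yaw] about the fixed x, y, z axes, in that order (R = Rz(yaw) Ry(pitch) Rx(roll)).
In Python, from plant import bot gives the robot as it stands. The module is installed in compiled form; this text tells all that it offers.
- The arm moves only by the shell command python3 -m handwheel 'ROWS' [OPENING]. ROWS is JSON, a list that holds one entry, the list of rows, each a list of 4 numbers: the shift along the tool's x, y, z in cm, then the turn about the tool's x in rad. A call has 1 to 8 rows; each row shifts and turns the commanded pose from where the row before left it, along the tool's axes as they then stand; what a row does not reach is not made up. A row lasts 1/12 s, in which the tool goes at most 41.7 mm and 7.16 degrees, less where a joint would pass 70% of its speed; a pose out of reach is approached as far as the arm can. A call is refused whole if a number of a shift passes 4.17 or a number of a turn 0.125, either way. A call with a gripper value outside its range is refused whole. OPENING is the opening, from 0 (shut) to 1 (fully open), set as the call begins (- or left out, the last holds). The fingers move at their own pace and stop on an object; the grip force is fixed at half the most. Time passes only in rows, so rows that do not move let the fingers close. It gives the time, the measured TCP pose, the force and the opening at its end, in the units of the state.
- bot.get_obs(): the state, without advancing time (a new reading comes with each control period).
- bot.capture(name): name is "scene" or "top" or "wrist"; returns (picture, depth): 400x640x3 uint8, red, green, blue; 400x640 float32, mm along the optical axis (not along the pixel's ray), 0 where there is no reading.
- bot.camera_model(name): a dict with "fx", "fy", "cx", "cy" (pixels), "position" and "rotation" of the camera in the world. Camera axes: x right, y down, z forward; pixel columns grow to the right and rows downward; lengths in mm; the calibration is good to about 2 mm. The wrist camera is an equidistant fisheye: a pixel r from the principal point sees the ray r / f radians off the axis. A picture is of the moment at which its call begins: read the wrist's pose just before it. camera_model takes no time and is no camera call; for the wrist camera it gives the pose at the moment of the call.
- bot.close_job(): hands the job in, once; it reports no verdict.
Trained networks look in the newest picture that a camera, given by its name, has taken for a name from the list of things; names that differ only in an ending like _2 or _b are one class to them, and where a whole thing is asked for, a point or a joint stands for the part that bears it (a point fixed in the world has none). Each returns a list of dicts, best first, with "conf" (0 to 1); they miss things now and then, are a little off and sometimes report something else, mostly with a low value. They report only what shows in the picture. A call takes as long as a camera call. They do not tell look-alikes from the thing itself.
- bot.find_in(camera, label): "bbox" ([left, top, width, height] in pixels, round what is visible of it).
- bot.spot_point(camera, label): "point" ([column, row] in pixels: a listed point, or the origin of a listed thing).
The state is a dict: "time": time; "joint_positions": joint angles; "dq": joint speeds; "tau": joint torques, N m; "tool_pos": TCP position; "tcp_rot": TCP orientation; "contact_force": force on the tool from outside, world axes, zero at the start; "moment": the same for the moment, N m; "grip_width": finger opening in mm.
Only numpy, scipy, OpenCV 4.12 (cv2) and the standard library are available. Lean on these libraries where they do the work, as an engineer would, in place of code of your own. Each camera call takes 0.05 s, during which the arm holds its last target.

## Working session

There is one attempt and no reset: what is moved stays moved. The work goes in short steps, Python scripts to look and compute and a shell command to move; the robot and the scene stay as the last step left them, time stands still between calls to the robot, and variables do not carry over. Pictures are saved under pics/ and viewed, and the job is handed in when it is done.

I'll start with the state and pictures from the cameras.

```bash
mkdir -p pics; python3 - <<'E'
from plant import bot
import cv2
print(bot.get_obs())
for n in ("scene","top","wrist"):
    m=bot.camera_model(n); print(n,m)
    p,d=bot.capture(n)
    cv2.imwrite(f"pics/{n}0.png",p[:,:,::-1])
E
```

```text
{'time': 0.0, 'joint_positions': array([-1.34399525e+00,  3.42710586e-01,  1.52498229e+00,  4.01818759e-06,
        1.27538940e+00, -1.46020660e-01]), 'dq': array([ 2.16351123e-04, -5.26104952e-04,  5.84827931e-04, -3.17171561e-05,
       -1.52221504e-04, -3.15310574e-03]), 'tau': array([-1.11835107e-03, -4.31246030e+01, -2.44220334e+01,  7.16972980e-02,
        5.58450376e-02, -1.29476666e-04]), 'tool_pos': array([ 191.1520446 , -488.54723286,  226.06337722]), 'tcp_rot': array([-1.71939643,  1.5693067 ,  1.79501679]), 'contact_force': array([ 0.32674214,  0.16649263, -0.28763092]), 'moment': array([ 0.05085843, -0.0086575 , -0.00050192]), 'grip_width': 91.97177826993526}
scene {'fx': 363.7718546814019, 'fy': 363.7718546814019, 'cx': 318.1382279337647, 'cy': 191.15812242478623, 'position': array([ 30.46372026, 843.01649319, 439.6400875 ]), 'rotation': array([-1.93925938,  0.00286596, -2.42188572])}
top {'fx': 426.54522029319037, 'fy': 426.54522029319037, 'cx': 315.90056250147484, 'cy': 201.78141768865098, 'position': array([ 357.73813682,  192.83726112, 1198.04494358]), 'rotation': array([-2.92782352e+00,  2.65516756e-03, -1.53712809e+00])}
wrist {'fx': 309.70691628693146, 'fy': 309.70691628693146, 'cx': 317.2236563238687, 'cy': 199.5397502925325, 'position': array([ 253.11081355, -465.5537783 ,  384.90220041]), 'rotation': array([ 2.89046431e+00,  2.55592679e-03, -1.19940900e+00])}
```

View pics/top0.png

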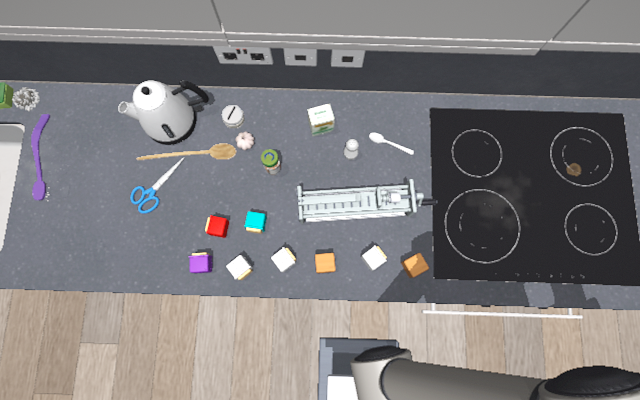

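View pics/scene0.png

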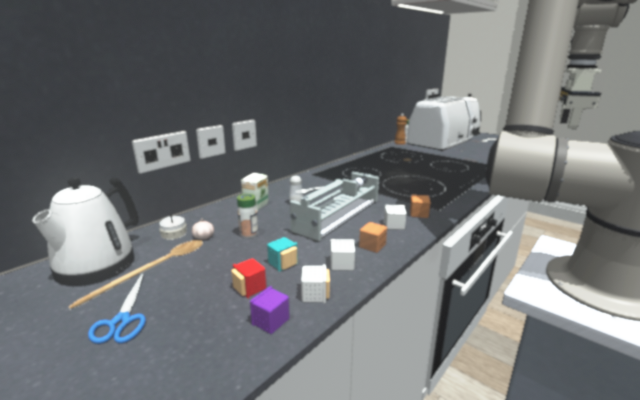

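View pics/wrist0.png

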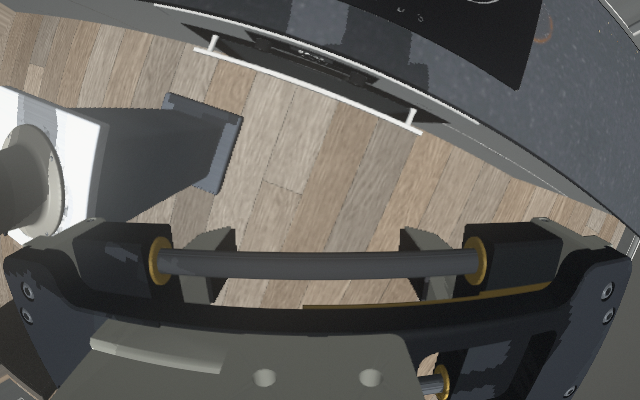

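```bash
cat > h.py <<'E'
from plant import bot
import numpy as np, cv2
from scipy.spatial.transform import Rotation as Ro
def RR(r): return Ro.from_euler('xyz',r).as_matrix()
def pose():
    o=bot.get_obs(); return np.array(o['tool_pos']),RR(o['tcp_rot']),o
def cap(n,f=None):
    m=bot.camera_model(n); p,d=bot.capture(n)
    if f: cv2.imwrite(f"pics/{f}.png",p[:,:,::-1])
    return m,p,d
def ray(m,n,u,v):
    x=(np.asarray(u,float)-m['cx'])/m['fx'];y=(np.asarray(v,float)-m['cy'])/m['fy']
    if n=='wrist':
        r=np.hypot(x,y)+1e-12; s=np.sin(r)/r
        c=np.stack([x*s,y*s,np.cos(r)],-1)
    else: c=np.stack([x,y,np.ones_like(x)],-1)
    return c
def toworld(m,n,u,v,d):
    c=ray(m,n,u,v); c=c/c[...,2:3]*np.asarray(d)[...,None]
    return c@RR(m['rotation']).T+np.array(m['position'])
def onz(m,n,u,v,z):
    c=ray(m,n,u,v)@RR(m['rotation']).T; P=np.array(m['position'])
    return P+c*((z-P[2])/c[...,2])[...,None]
def cloud(m,n,d):
    v,u=np.mgrid[0:d.shape[0],0:d.shape[1]]
    return toworld(m,n,u,v,d)
def project(m,n,X):
    c=(np.asarray(X,float)-np.array(m['position']))@RR(m['rotation'])
    if n=='wrist':
        t=np.arctan2(np.hypot(c[...,0],c[...,1]),c[...,2]);k=t/(np.hypot(c[...,0],c[...,1])+1e-12)
        return np.stack([m['cx']+m['fx']*c[...,0]*k,m['cy']+m['fy']*c[...,1]*k],-1)
    return np.stack([m['cx']+m['fx']*c[...,0]/c[...,2],m['cy']+m['fy']*c[...,1]/c[...,2]],-1)
E
python3 - <<'E'
from h import *
np.set_printoptions(precision=1,suppress=True)
p,R,o=pose(); print(p,'\n',R)
m,im,d=cap('top')
W=cloud(m,'top',d)
for l in ('press','bay','keeper_tip','end_stop','plate_face','crank_knob','crank_axis','mould_1','mould_1_follower','spacer_1','salt_shaker','spice_jar'):
    for q in bot.spot_point('top',l):
        if q['conf']<0.3: continue
        u,v=q['point']; print(l,round(q['conf'],2),np.round([u,v],1),W[int(round(v)),int(round(u))])
E
```

```text
[ 191.2 -488.7  226.2] 
 [[-0.   0.4 -0.9]
 [ 0.  -0.9 -0.4]
 [-1.  -0.  -0. ]]
press 0.64 [360.1 205.8] [600.2  82.2  43.6]
bay 0.87 [371.4 204.8] [604.1  51.8  43.3]
keeper_tip 0.67 [362.8 194.9] [632.7  73.8  39.3]
end_stop 0.46 [322.1 260.7] [445.4 182.5  48.8]
plate_face 0.72 [378.8 194.1] [625.1  36.2  89. ]
crank_knob 0.48 [428.1 203.1] [ 614.6 -105.3   44.9]
crank_axis 0.86 [429.4 197.5] [ 639.4 -120.1    0.1]
mould_1 0.96 [259.  226.6] [530.3 355.5  57.8]
mould_1 0.95 [374.5 260.7] [450.2  43.4  48. ]
mould_1 0.8 [220.  228.1] [525.3 462.7  49.1]
mould_1 0.73 [203.4 265.2] [424.1 499.9  49.6]
mould_1 0.67 [283.7 261.9] [439.5 284.2  46.7]
mould_1 0.58 [242.4 269.7] [414.4 394.6  50.3]
mould_1_follower 0.53 [362.5 196.7] [626.2  76.8  42.2]
spacer_1 0.8 [324.9 259.1] [450.7 174.7  53.2]
salt_shaker 0.5 [351.4 151.7] [749.1 111.   63.8]
spice_jar 0.93 [274.3 166. ] [697. 322.  78.]
```

```bash
python3 -m handwheel '[[[-1,0,0,-0.125],[-1,0,0,-0.125],[-1,0,0,-0.125],[-1,0,0,-0.125],[-1,0,0,-0.125],[-1,0,0,-0.125],[-1,0,0,-0.125],[-1,0,0,-0.125]]]' 1
python3 - <<'E'
from h import *
p,R,o=pose(); print(p.round(1),R.round(3).tolist(),o['joint_positions'].round(2),np.degrees(np.arctan2(R[1,1],R[0,1])))
E
```

```text
time: 1.47
tool_pos: [191.2, -488.9, 307.3]
tcp_rot: [0.59, 1.571, -1.172]
contact_force: [0.4, 1.1, -0.4]
grip_width: 91.6
[ 191.2 -488.9  307.3] [[0.0, 0.982, -0.191], [-0.0, -0.191, -0.982], [-1.0, 0.0, 0.0]] [-1.34  0.29  1.37  0.    1.48 -1.15] -10.99109636588435
```

```bash
python3 -m handwheel '[[[-1.5,0,0,-0.1],[-1.5,0,0,-0.092],[0,1.8,-3.6,0],[0,1.8,-3.6,0],[0,1.8,-3.6,0],[0,1.8,-3.6,0],[0,1.8,-3.6,0],[0,1.8,-3.6,0]]]' 1
python3 -m handwheel '[[[0,1.8,-3.6,0],[0,1.8,-3.6,0],[0,1.8,-3.6,0],[0,1.8,-3.6,0],[0,1.8,-3.6,0],[0,1.8,-3.6,0],[0,1.8,-3.6,0],[0,0,0,0]]]' 1
python3 - <<'E'
from h import *
p,R,o=pose(); print(p.round(1),R.round(3).tolist(),o['joint_positions'].round(2),np.degrees(np.arctan2(R[1,1],R[0,1])))
print(cap('wrist','w1')[0])
E
```

```text
time: 2.13
tool_pos: [300.8, -271.8, 336.8]
tcp_rot: [0.801, 1.57, -0.777]
contact_force: [2.0, 0.2, 0.5]
grip_width: 91.8
time: 2.8
tool_pos: [429.8, -16.5, 336.7]
tcp_rot: [2.693, 1.568, 1.123]
contact_force: [-0.6, -0.4, -0.4]
grip_width: 92.0
[429.8 -16.5 336.7] [[0.001, 1.0, 0.001], [0.003, 0.001, -1.0], [-1.0, 0.001, -0.003]] [-0.22  0.09  1.54  0.    1.5  -0.22] 0.06746435050970016
{'fx': 309.70691628693146, 'fy': 309.70691628693146, 'cx': 317.2236563238687, 'cy': 199.5397502925325, 'position': array([429.52507217,  48.62160348, 495.60393387]), 'rotation': array([ 2.89412109e+00, -6.21311265e-04, -2.52005936e-04])}
```

View pics/w1.png

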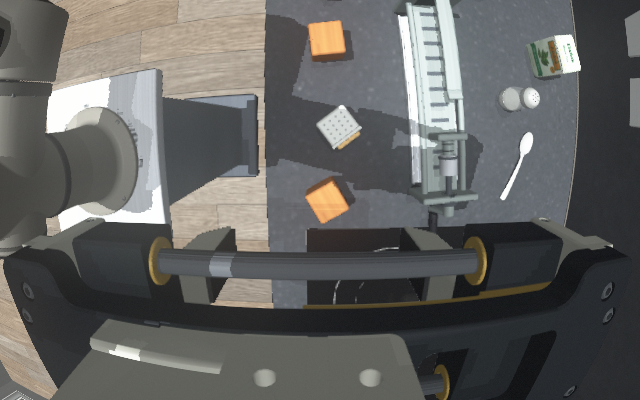

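```bash
python3 -m handwheel '[[[0,3,1,0],[0,3,1,0],[0,3,1,0],[0,3,1,0],[0,2,1.5,0],[0,0,0,0]]]' 1
python3 - <<'E'
from h import *
np.set_printoptions(precision=1,suppress=True)
m,im,d=cap('wrist','w2'); np.savez('w2.npz',m=m,im=im,d=d)
W=cloud(m,'wrist',d)
for l in ('press','bay','keeper_tip','end_stop','plate_face','crank_knob','crank_axis','mould_1','mould_1_follower','spacer_1'):
    for q in bot.spot_point('wrist',l):
        if q['conf']<0.3: continue
        u,v=q['point']; print(l,round(q['conf'],2),np.round([u,v],1),W[int(round(v)),int(round(u))])
E
```

```text
time: 3.35
tool_pos: [569.9, -82.0, 334.8]
tcp_rot: [-0.945, 1.569, -2.525]
contact_force: [-0.8, -0.7, -0.4]
grip_width: 91.7
press 0.73 [240.7 157. ] [457.3 -64.6  49.4]
press 0.61 [343.5  60.5] [609.2  74.7  43.9]
bay 0.93 [346.5  75.6] [611.7  50.7  44.3]
bay 0.43 [344.1  59.3] [609.1  76.   44.9]
keeper_tip 0.95 [350.2  43.2] [618.3 100.9  43.9]
end_stop 0.72 [352.5  81.4] [615.   37.   92.2]
plate_face 0.72 [353.9  79.6] [617.6  38.4  92.1]
crank_knob 0.93 [348.1 183.3] [ 614.5 -106.7   44.1]
crank_axis 0.86 [361.6 188.5] [ 642.  -123.9    0.5]
mould_1 0.62 [249.5  89.9] [474.3  32.8  51.1]
spacer_1 0.94 [243.  157.5] [460.5 -66.1  50.3]
spacer_1 0.85 [234.8  10.5] [450.6 159.3  50.3]
```

View pics/w2.png

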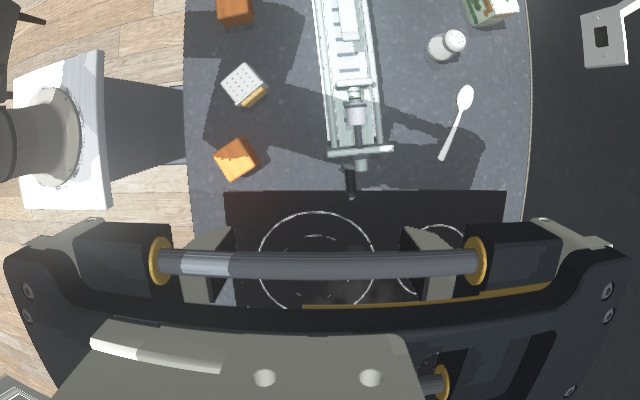

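```bash
python3 - <<'E'
import numpy as np,cv2
z=np.load('w2.npz',allow_pickle=True); im=z['im']
c=im[0:210,290:430]; cv2.imwrite('pics/w2c.png',cv2.resize(c[:,:,::-1],None,fx=2.8,fy=2.8,interpolation=cv2.INTER_CUBIC))
from h import *
np.set_printoptions(precision=1,suppress=True)
m=z['m'].item();d=z['d'];W=cloud(m,'wrist',d)
for v in range(0,200,12):
    s=[f"{W[v,u,0]:.0f},{W[v,u,1]:.0f},{W[v,u,2]:.0f}" for u in range(308,400,5)]
    print(v,' '.join(s))
E
```

```text
0 557,188,1 565,181,18 573,165,57 580,170,45 587,169,46 595,170,44 598,144,107 604,145,106 611,145,106 617,146,105 636,185,11 637,167,56 654,190,0 662,190,2 671,191,1 679,191,2 688,194,-1 696,194,0 705,195,1
12 557,166,2 565,161,16 573,145,58 581,163,9 587,150,44 594,150,45 598,129,100 604,128,105 610,128,105 617,128,105 631,150,46 637,147,56 644,147,56 661,168,2 670,169,1 678,170,1 687,171,0 695,171,0 704,172,1
24 557,145,2 565,145,-0 572,127,55 579,127,54 587,130,46 594,130,46 601,130,45 603,110,106 610,111,104 616,111,106 631,132,44 643,143,9 643,128,57 661,147,1 669,147,1 677,148,1 685,148,1 694,150,-1 702,150,1
36 557,124,1 564,124,-0 572,121,9 579,108,57 587,111,46 594,111,46 601,111,46 603,93,108 609,94,108 615,94,107 622,94,108 643,123,7 643,109,56 660,126,0 669,127,-0 677,127,-0 685,128,-0 693,128,2 702,129,-0
48 556,104,0 564,104,0 572,99,17 579,90,58 588,101,9 594,93,44 601,93,45 608,93,43 615,93,44 622,93,45 630,93,44 637,94,44 643,91,56 659,105,2 668,105,1 676,106,-1 684,107,-0 693,107,-1 701,108,1
60 556,84,1 564,84,0 572,83,1 579,72,57 586,73,54 593,74,46 600,74,44 608
[... 1608 characters left out ...]
,79 659,-71,1 667,-71,1 676,-71,-1 684,-71,-1 692,-71,1 702,-71,-2
168 554,-90,-0 562,-90,1 570,-90,1 578,-91,-1 586,-91,0 594,-91,1 602,-91,0 611,-91,-2 614,-84,48 619,-81,64 625,-79,76 632,-79,78 651,-91,2 660,-91,0 667,-90,3 676,-91,0 685,-91,1 693,-90,2 702,-91,-1
180 554,-110,-1 562,-110,2 570,-110,0 578,-110,2 586,-110,0 594,-110,1 602,-110,1 610,-110,2 614,-102,46 622,-102,45 635,-110,1 643,-111,0 652,-111,1 660,-111,-0 668,-111,0 677,-111,1 685,-111,1 694,-111,0 702,-111,1
192 554,-129,5 562,-129,6 570,-129,5 578,-129,6 586,-129,6 594,-129,5 602,-129,5 610,-129,6 615,-120,44 622,-120,46 635,-130,5 643,-130,5 651,-129,8 660,-130,5 668,-130,6 676,-129,7 685,-130,4 693,-130,7 702,-130,5
```

View pics/w2c.png

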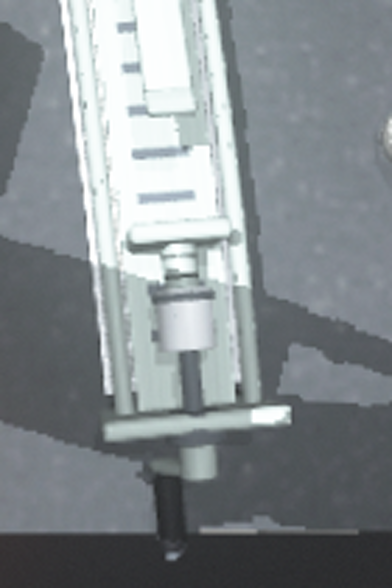

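```bash
cat > fit.py <<'E'
from h import *
from scipy.optimize import least_squares
def fitpress(W,g=(615,65,0.09)):
    P=W.reshape(-1,3); P=P[np.isfinite(P).all(1)]
    P=P[(P[:,2]>52.5)&(P[:,2]<60)&(P[:,1]>-45)&(P[:,1]<210)]
    x0,ps=g[0],g[2]
    for k in range(5):
        X=(P[:,0]-x0)*np.cos(ps)+(P[:,1]-g[1])*np.sin(ps)
        s=np.where(X>0,1,-1); ok=abs(abs(X)-33)<(9 if k<2 else 6)
        f=lambda q:(P[ok,0]-q[0])*np.cos(q[1])+(P[ok,1]-g[1])*np.sin(q[1])-33*s[ok]
        r=least_squares(f,[x0,ps],loss='soft_l1'); x0,ps=r.x
        sp=[np.median(X[ok&(s>0)]),np.median(X[ok&(s<0)])]
    return x0,ps,ok.sum(),sp,np.std(f(r.x))
E
python3 - <<'E'
from fit import *
z=np.load('w2.npz',allow_pickle=True);m=z['m'].item();d=z['d'];W=cloud(m,'wrist',d)
x0,ps,n,sp,sd=fitpress(W); print(x0,np.degrees(ps),n,sp,sd)
# press-frame coordinates relative to anchor (x0,65)
c,s=np.cos(ps),np.sin(ps)
P=W.reshape(-1,3); D=P[:,:2]-[x0,65]
X=D[:,0]*c+D[:,1]*s; Y=-D[:,0]*s+D[:,1]*c; Z=P[:,2]
k=(abs(X)<11)&(Z>98)&(Z<115)&(Y>0); print('keeper tip minY', np.percentile(Y[k],[0,1,5]),np.median(X[k]))
k=(abs(X)<9)&(Z>80)&(Z<96)&(Y<0); print('plate top Y',np.percentile(Y[k],[1,50,99]))
k=(abs(X)<20)&(Z>30)&(Z<55)&(Y<-150); print('knob',np.percentile(Y[k],[0,5,50,95]),np.median(X[k]),np.percentile(Z[k],[5,50,95]),np.percentile(X[k],[2,98]))
k=(abs(X)<50)&(Z>75)&(Z<95)&(Y<-110); print('frontplate',np.percentile(Y[k],[1,50,99]))
E
```

```text
614.8871802517333 5.6102802997476955 1873 [np.float64(32.69668002423931), np.float64(-32.69850306934005)] 2.7347109593481305
keeper tip minY [21.88686367 23.02302791 24.82869743] -0.14839900744040468
plate top Y [-130.53737385  -73.01397561  -24.75185286]
knob [-196.59369322 -192.40586702 -172.50853759 -152.82882349] -13.643706575950429 [40.72218038 44.73790432 46.79713757] [-19.82407327  -6.19794434]
frontplate [-148.15410801 -121.54749322 -115.11805516]
```

```bash
python3 -m handwheel '[[[0,0,0,-0.097],[0,2.3,1.9,0],[0,2.25,1.9,0],[4,0,0,0],[4,0,0,0],[4,0,0,0],[4,0,0,0],[0,0,0,0]]]' 1
python3 -m handwheel '[[[3.5,0,0,0],[3.5,0,0,0],[0,0,0,0]]]' 0.7
cat > st.py <<'E'
from h import *
O=np.array([613.7,76.9]);PS=np.radians(5.61)
def tp(x,y): # world->press
    c,s=np.cos(PS),np.sin(PS);dx,dy=x-O[0],y-O[1];return dx*c+dy*s,-dx*s+dy*c
def fp(x,y):
    c,s=np.cos(PS),np.sin(PS);return O[0]+x*c-y*s,O[1]+x*s+y*c
if __name__=='__main__':
    p,R,o=pose();print('t',round(o['time'],2),'tcp',p.round(1),'yaw',round(np.degrees(np.arctan2(R[1,1],R[0,1])),2),'press xy',np.round(tp(p[0],p[1]),1),'F',o['contact_force'].round(1),'grip',round(o['grip_width'],1), 'tilt',R[:,0].round(3))
E
python3 st.py
```

```text
time: 4.57
tool_pos: [611.9, -110.4, 168.2]
tcp_rot: [-1.955, 1.555, 2.849]
contact_force: [-1.1, 0.4, -1.3]
grip_width: 91.9
time: 4.82
tool_pos: [613.7, -111.0, 102.5]
tcp_rot: [-1.949, 1.562, 2.855]
contact_force: [-1.3, 0.2, -0.1]
grip_width: 76.0
t 4.82 tcp [ 613.7 -111.   102.5] yaw 5.22 press xy [ -18.3 -187. ] F [-1.3  0.2 -0.1] grip 76.0 tilt [-0.009  0.003 -1.   ]
```

```bash
python3 -m handwheel '[[[0,0.4,0.5,-0.006],[2.5,0,0,0],[2.5,0,0,0],[2.3,0,0,0],[0,0,0,0],[0,0,0,0]]]' 0.5
python3 st.py; python3 -c "
from h import *
cap('wrist','w3');cap('top','t3');cap('scene','s3')"
```

```text
time: 5.32
tool_pos: [622.5, -117.2, 36.1]
tcp_rot: [1.131, 1.568, -0.343]
contact_force: [0.8, -0.0, 1.2]
grip_width: 46.4
t 5.32 tcp [ 622.5 -117.2   36.1] yaw 5.57 press xy [ -10.3 -194. ] F [ 0.8 -0.   1.2] grip 46.4 tilt [ 0.002 -0.001 -1.   ]
```

View pics/w3.png

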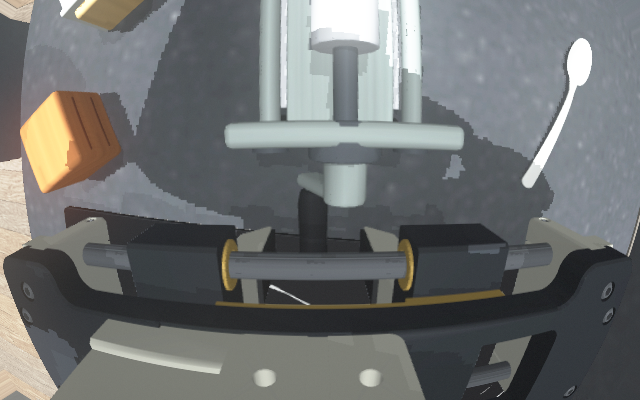

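```bash
python3 -m handwheel '[[[0.5,-0.15,0,0],[0.5,-0.15,0,0],[0,0,0,0],[0,0,0,0]]]' 0.4
python3 st.py
python3 -m handwheel '[[[0,0,0,0],[0,0,0,0],[0,0,0,0],[0,0,0,0],[0,0,0,0]]]' 0
python3 st.py
```

```text
time: 5.8
tool_pos: [617.6, -116.8, 23.5]
tcp_rot: [-1.827, 1.57, 2.982]
contact_force: [-0.9, 0.2, -0.1]
grip_width: 36.5
t 5.8 tcp [ 617.6 -116.8   23.5] yaw 5.56 press xy [ -15.1 -193.1] F [-0.9  0.2 -0.1] grip 36.5 tilt [-0.001  0.    -1.   ]
time: 6.22
tool_pos: [618.6, -116.8, 23.9]
tcp_rot: [1.281, 1.569, -0.193]
contact_force: [2.0, -0.1, -0.4]
grip_width: 14.8
t 6.22 tcp [ 618.6 -116.8   23.9] yaw 5.56 press xy [ -14.1 -193.3] F [ 2.  -0.1 -0.4] grip 14.8 tilt [ 0.001 -0.    -1.   ]
```

```bash
python3 -m handwheel '[[[0.27,1.41,0,0],[-0.26,1.30,0,0],[-0.74,1.10,0,0],[-1.10,0.74,0,0],[-1.30,0.26,0,0],[0,0,0,0]]]' 0
python3 st.py
```

```text
time: 6.72
tool_pos: [667.2, -112.1, 56.5]
tcp_rot: [1.25, 1.568, -0.223]
contact_force: [4.4, 1.6, 2.4]
grip_width: 14.8
t 6.72 tcp [ 667.2 -112.1   56.5] yaw 5.58 press xy [  34.8 -193.4] F [4.4 1.6 2.4] grip 14.8 tilt [ 0.003 -0.001 -1.   ]
```

```bash
python3 -m handwheel '[[[-1.30,-0.28,0,0],[-1.10,-0.76,0,0],[-0.74,-1.12,0,0],[-0.26,-1.30,0,0],[0.26,-1.30,0,0],[0.74,-1.10,0,0],[1.10,-0.74,0,0],[1.30,-0.26,0,0]]]' 0
python3 st.py
python3 -m handwheel '[[[1.30,0.26,0,0],[1.10,0.74,0,0],[0.74,1.10,0,0],[0.26,1.30,0,0],[-0.26,1.30,0,0],[-0.74,1.10,0,0],[-1.10,0.74,0,0],[-1.30,0.26,0,0]]]' 0
python3 st.py
```

```text
time: 7.38
tool_pos: [599.3, -118.7, 55.9]
tcp_rot: [1.397, 1.564, -0.077]
contact_force: [11.3, 4.8, 2.0]
grip_width: 14.5
t 7.38 tcp [ 599.3 -118.7   55.9] yaw 5.52 press xy [ -33.4 -193.3] F [11.3  4.8  2. ] grip 14.5 tilt [ 0.007 -0.001 -1.   ]
time: 8.05
tool_pos: [667.1, -112.2, 53.1]
tcp_rot: [1.539, 1.568, 0.065]
contact_force: [7.0, 1.1, -4.1]
grip_width: 14.8
t 8.05 tcp [ 667.1 -112.2   53.1] yaw 5.54 press xy [  34.7 -193.4] F [ 7.   1.1 -4.1] grip 14.8 tilt [ 0.003  0.    -1.   ]
```

```bash
python3 -m handwheel '[[[-1.40,-0.30,0,0],[-1.15,-0.76,0,0],[-0.74,-1.12,0,0],[-0.26,-1.30,0,0],[0.26,-1.30,0,0],[0.74,-1.10,0,0],[1.10,-0.74,0,0],[1.30,-0.26,0,0]]]' 0
python3 st.py
python3 -m handwheel '[[[1.30,0.26,0,0],[1.10,0.74,0,0],[0.74,1.10,0,0],[0.26,1.30,0,0],[-0.26,1.30,0,0],[-0.74,1.10,0,0],[-1.10,0.74,0,0],[-1.30,0.26,0,0]]]' 0
python3 st.py
python3 -m handwheel '[[[-1.40,-0.30,0,0],[-1.15,-0.76,0,0],[-0.74,-1.12,0,0],[0,0,0,0]]]' 0
python3 st.py
```

```text
time: 8.72
tool_pos: [599.3, -118.7, 57.3]
tcp_rot: [1.411, 1.562, -0.064]
contact_force: [13.3, 5.2, 2.0]
grip_width: 15.1
t 8.72 tcp [ 599.3 -118.7   57.3] yaw 5.52 press xy [ -33.4 -193.3] F [13.3  5.2  2. ] grip 15.1 tilt [ 0.009 -0.001 -1.   ]
time: 9.38
tool_pos: [667.1, -112.2, 54.4]
tcp_rot: [1.523, 1.566, 0.048]
contact_force: [8.8, 0.5, -4.4]
grip_width: 14.9
t 9.38 tcp [ 667.1 -112.2   54.4] yaw 5.53 press xy [  34.6 -193.4] F [ 8.8  0.5 -4.4] grip 14.9 tilt [ 0.004  0.    -1.   ]
time: 9.72
tool_pos: [639.3, -114.7, 88.5]
tcp_rot: [-1.673, 1.565, 3.137]
contact_force: [-2.2, -1.3, -4.5]
grip_width: 14.5
t 9.72 tcp [ 639.3 -114.7   88.5] yaw 5.56 press xy [   6.8 -193.2] F [-2.2 -1.3 -4.5] grip 14.5 tilt [-0.006  0.    -1.   ]
```

```bash
python3 -m handwheel '[[[-0.05,-0.35,0,0],[0,-0.35,0,0],[0,0,0,0],[0,0,0,0]]]' 0
python3 st.py
python3 -m handwheel '[[[0,-0.2,0,0],[0,0,0,0],[0,0,0,0]]]' 0
python3 st.py; python3 -c "
from h import *
cap('wrist','w4')"
```

```text
time: 10.05
tool_pos: [635.0, -115.1, 89.1]
tcp_rot: [-1.787, 1.569, 3.023]
contact_force: [-1.7, -0.3, -7.2]
grip_width: 14.9
t 10.05 tcp [ 635.  -115.1   89.1] yaw 5.56 press xy [   2.5 -193.1] F [-1.7 -0.3 -7.2] grip 14.9 tilt [-0.002  0.    -1.   ]
time: 10.3
tool_pos: [633.6, -115.2, 89.3]
tcp_rot: [-1.95, 1.57, 2.86]
contact_force: [1.8, -0.7, -10.6]
grip_width: 14.5
t 10.3 tcp [ 633.6 -115.2   89.3] yaw 5.56 press xy [   1.1 -193.1] F [  1.8  -0.7 -10.6] grip 14.5 tilt [-0.001  0.    -1.   ]
```

View pics/w4.png

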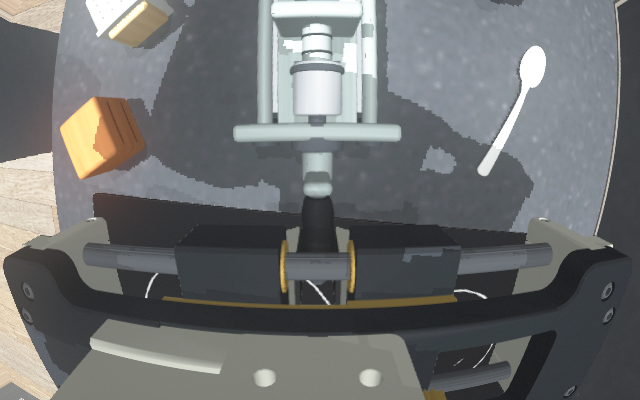

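```bash
python3 - <<'E'
from st import *
m,im,d=cap('wrist'); W=cloud(m,'wrist',d).reshape(-1,3)
X,Y=tp(W[:,0],W[:,1]);Z=W[:,2]
k=(abs(X)<20)&(Z>87)&(Z<95)&(Y>-100)&(Y<0); print(k.sum(),np.percentile(Y[k],[1,10,50,90,99]))
k=(abs(X)<8)&(Z>75)&(Z<95)&(Y>-130)&(Y<-90); print(k.sum(),np.percentile(Y[k],[1,10,50,90,99]))
E
```

```text
1387 [-71.91915178 -71.21154052 -68.02609378 -63.71352417 -62.46161957]
1924 [-129.59228609 -123.16840267 -109.31057601  -95.14895277  -90.38051201]
```

```bash
python3 -m handwheel '[[[0.03,-0.2,0,0],[0,-0.2,0,0],[0,0,0,0],[0,0,0,0]]]' 0
python3 st.py
```

```text
time: 10.73
tool_pos: [632.8, -115.1, 89.6]
tcp_rot: [1.497, 1.564, 0.023]
contact_force: [13.3, 2.1, -17.4]
grip_width: 14.7
t 10.73 tcp [ 632.8 -115.1   89.6] yaw 5.55 press xy [   0.2 -193. ] F [ 13.3   2.1 -17.4] grip 14.7 tilt [ 0.007  0.    -1.   ]
```

```bash
python3 -m handwheel '[[[0,0,0,0],[0,0,0,0],[-1,0,0,0],[-3,0,0,0],[-4,0,0,0],[-4,0,0,0],[-4,0,0,0],[-3,-1,-2,0]]]' 0.45
python3 -m handwheel '[[[-3,-1.6,-2.2,0],[-2.5,-1.8,-3,0],[0,-1.8,-3.3,0],[0,-1.8,-3.4,0],[0,-1.8,-3.4,0],[0,-1.8,-3.4,0],[0,-1.5,-2.2,0],[0,0,0,0]]]' 1
cat > look.py <<'E'
import sys
from st import *
def look(f):
    m,im,d=cap('wrist',f); np.savez('last.npz',m=m,im=im,d=d)
    W=cloud(m,'wrist',d)
    hsv=cv2.cvtColor(im,cv2.COLOR_RGB2HSV)
    # tops of blocks: z 44..56 , away from the press
    Xp,Yp=tp(W[...,0],W[...,1])
    mk=(W[...,2]>44)&(W[...,2]<56)&(Xp<-52)&(d>0)
    n,lab,st,ce=cv2.connectedComponentsWithStats(mk.astype(np.uint8))
    for i in range(1,n):
        if st[i,4]<150: continue
        k=lab==i; P=W[k]; col=np.median(im[k],axis=0)
        xy=P[:,:2].astype(np.float32)
        (c,sz,a)=cv2.minAreaRect(xy)
        print('blob px',ce[i].round(),'n',st[i,4],'rgb',col,'rect c',np.round(c,1),'size',np.round(sz,1),'ang',round(a,1),'z',np.median(P[:,2]).round(1))
    for l in sys.argv[2:]:
        for q in bot.spot_point('wrist',l):
            if q['conf']<0.3: continue
            u,v=q['point']; print(l,round(q['conf'],2),np.round([u,v],1),W[int(round(v)),int(round(u))].round(1))
if __name__=='__main__': look(sys.argv[1])
E
python3 st.py; python3 look.py w5 mould_1 mould_1_follower spacer_1
```

```text
time: 11.4
tool_pos: [618.9, -99.5, 285.0]
tcp_rot: [1.002, 1.564, -0.475]
contact_force: [0.3, -0.0, 0.6]
grip_width: 41.4
time: 12.07
tool_pos: [474.7, 102.0, 336.5]
tcp_rot: [1.988, 1.568, 0.518]
contact_force: [1.5, -0.9, 0.7]
grip_width: 89.1
t 12.07 tcp [474.7 102.  336.5] yaw 5.79 press xy [-135.9   38.6] F [ 1.5 -0.9  0.7] grip 89.1 tilt [ 0.002  0.001 -1.   ]
blob px [312.  41.] n 1133 rgb [253. 254. 253.] rect c [448.8 286.8] size [50.9 52.7] ang 38.9 z 50.6
blob px [300. 115.] n 1254 rgb [250. 196. 124.] rect c [442.1 175.3] size [50.2 52. ] ang 5.8 z 50.6
blob px [ 83. 188.] n 273 rgb [88. 88. 85.] rect c [38.5 37.1] size [ 36.8 120.3] ang 44.1 z 50.0
blob px [304. 205.] n 1060 rgb [191. 196. 188.] rect c [461.4  42.6] size [51.1 52.8] ang 37.7 z 50.4
mould_1 0.94 [379.2   8.6] [541.1 349.9  50.3]
mould_1 0.86 [314.   51.3] [453.6 269.8  53.8]
mould_1 0.83 [305.4 197.2] [461.3  56.7  50.8]
spacer_1 0.68 [298.7 117.7] [442.1 171.   51.1]
spacer_1 0.65 [286.6 260.1] [463.2 130.3 419.7]
```

View pics/w5.png

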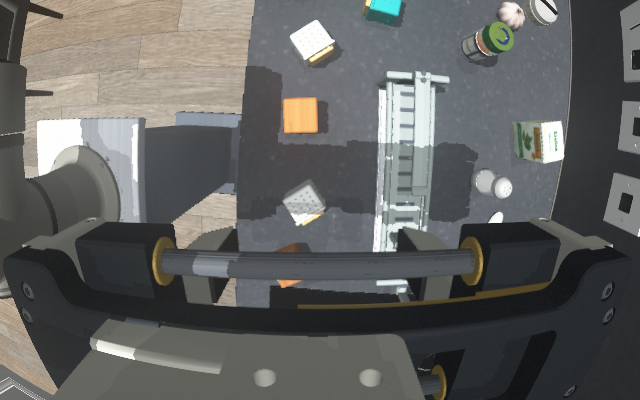

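```bash
python3 - <<'E'
from fit import *
z=np.load('last.npz',allow_pickle=True);m=z['m'].item();d=z['d'];W=cloud(m,'wrist',d)
x0,ps,n,sp,sd=fitpress(W); print(x0,np.degrees(ps),n,sp,sd)
c,s=np.cos(ps),np.sin(ps)
P=W.reshape(-1,3); D=P[:,:2]-[x0,65]
X=D[:,0]*c+D[:,1]*s; Y=-D[:,0]*s+D[:,1]*c; Z=P[:,2]
k=(abs(X)<11)&(Z>98)&(Z<115)&(Y>0); print('keeper Y', np.percentile(Y[k],[0,1,99]),np.percentile(X[k],[2,50,98]))
k=(abs(X)>13)&(abs(X)<45)&(Z>80)&(Z<96)&(Y>120); print('end plate',np.percentile(Y[k],[0.5,50,99]),np.percentile(X[k],[1,99]),np.median(Z[k]))
k=(abs(X)<20)&(Z>85)&(Z<96)&(Y<0); print('plate',np.percentile(Y[k],[1,50,99]) if k.any() else 0)
E
```

```text
614.2595852264785 5.5742980164196725 1517 [np.float64(33.02619412065732), np.float64(-33.11081932885897)] 2.590558493392973
keeper Y [ 21.94311199  24.97163524 185.9651263 ] [-10.57262156  -0.76018513  10.21232494]
end plate [175.78426025 181.84855048 187.5296294 ] [-44.85298981  44.11464466] 90.10866387399562
plate [-146.84133919 -142.78427852 -116.61101887]
```

```bash
sed -i 's/O=np.array(\[613.7,76.9\])/O=np.array([613.4,76.9])/' st.py; python3 -m handwheel '[[[0,-1,3,0],[0,-0.92,2.78,0],[3,0,0,-0.1114],[3.5,0,0,-0.1114],[4,0,0,-0.1114],[4,0,0,-0.1114],[4,0,0,-0.1114],[3.5,0,0,0]]]' 1
python3 -m handwheel '[[[2,0,0,0],[0,0,0,0]]]' 1
python3 st.py; python3 look.py w6
```

```text
time: 12.93
tool_pos: [464.3, 37.9, 111.6]
tcp_rot: [-1.854, 1.57, -2.767]
contact_force: [0.2, 0.1, -0.3]
grip_width: 91.6
time: 13.1
tool_pos: [462.1, 38.2, 89.8]
tcp_rot: [-2.269, 1.562, 3.096]
contact_force: [-1.0, -0.3, -0.4]
grip_width: 91.6
t 13.1 tcp [462.1  38.2  89.8] yaw 37.35 press xy [-154.4  -23.8] F [-1.  -0.3 -0.4] grip 91.6 tilt [-0.009  0.    -1.   ]
blob px [418.  47.] n 5041 rgb [182. 125.  80.] rect c [443.  174.7] size [50.6 52.1] ang 7.1 z 50.6
blob px [321. 213.] n 5125 rgb [200. 205. 202.] rect c [461.6  42. ] size [51.7 52. ] ang 37.6 z 50.6
blob px [235. 294.] n 814 rgb [244. 181. 113.] rect c [444.6 -51.1] size [32.6 22.8] ang 31.9 z 50.2
```

View pics/w6.png

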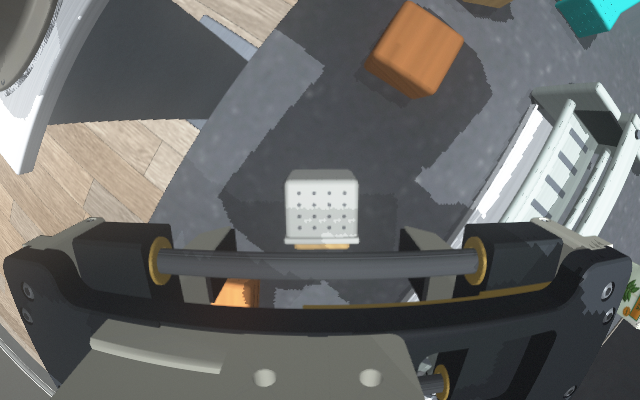

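```bash
python3 -m handwheel '[[[1.5,0.19,-0.33,0],[2.5,0,0,0],[2,0,0,0],[1.1,0,0,0],[0,0,0,0],[0,0,0,0]]]' 1
python3 st.py
python3 -m handwheel '[[[0,0,0,0],[0,0,0,0],[0,0,0,0],[0,0,0,0],[0,0,0,0]]]' 0
python3 st.py
```

```text
time: 13.65
tool_pos: [465.2, 42.5, 24.0]
tcp_rot: [0.79, 1.569, -0.128]
contact_force: [0.3, 0.6, 0.1]
grip_width: 91.8
t 13.65 tcp [465.2  42.5  24. ] yaw 37.43 press xy [-150.8  -19.7] F [0.3 0.6 0.1] grip 91.8 tilt [ 0.002 -0.    -1.   ]
time: 14.07
tool_pos: [464.1, 43.0, 23.3]
tcp_rot: [0.741, 1.57, -0.176]
contact_force: [-0.2, -0.8, -0.7]
grip_width: 62.8
t 14.07 tcp [464.1  43.   23.3] yaw 37.47 press xy [-151.9  -19.1] F [-0.2 -0.8 -0.7] grip 62.8 tilt [ 0.001 -0.    -1.   ]
```

```bash
python3 -m handwheel '[[[0.5,0,0,0],[0,0,0,0],[0,0,0,0]]]' 0.7
python3 -m handwheel '[[[0,0,0,0],[0,0,0,0],[0,0,0,0],[0,0,0,0]]]' 0
python3 st.py
```

```text
time: 14.32
tool_pos: [463.5, 43.1, 17.5]
tcp_rot: [-2.201, 1.57, -3.118]
contact_force: [0.7, -0.3, -0.5]
grip_width: 64.3
time: 14.65
tool_pos: [463.6, 43.0, 17.8]
tcp_rot: [-1.915, 1.57, -2.832]
contact_force: [0.0, 0.0, -0.9]
grip_width: 49.9
t 14.65 tcp [463.6  43.   17.8] yaw 37.47 press xy [-152.3  -19.1] F [ 0.   0.  -0.9] grip 49.9 tilt [-0. -0. -1.]
```

```bash
python3 -m handwheel '[[[0,0,0,0],[-1,0,0,0],[-3,0,0,0],[-3.5,0,0,0.111],[-3.5,0,0,0.111],[-2.5,0,0,0.111],[-1.5,0,0,0.111],[0,0,0,0.112]]]' 0
python3 st.py
python3 -m handwheel '[[[0,2,0.1,0],[0,3,0.1,0],[0,3,0.2,0],[0,3,0.2,0],[0,2.6,0.2,0],[0,1.6,0,0],[0,0,0,0],[0,0,0,0]]]' 0
python3 st.py; python3 look.py w7
```

```text
time: 15.32
tool_pos: [465.7, 43.1, 171.3]
tcp_rot: [1.409, 1.564, -0.069]
contact_force: [0.9, 0.2, -3.3]
grip_width: 50.3
t 15.32 tcp [465.7  43.1 171.3] yaw 5.31 press xy [-150.3  -19.2] F [ 0.9  0.2 -3.3] grip 50.3 tilt [ 0.007 -0.    -1.   ]
time: 15.98
tool_pos: [615.5, 50.1, 166.6]
tcp_rot: [-1.683, 1.569, 3.128]
contact_force: [-0.3, -0.2, -2.0]
grip_width: 49.7
t 15.98 tcp [615.5  50.1 166.6] yaw 5.62 press xy [ -0.5 -26.9] F [-0.3 -0.2 -2. ] grip 49.7 tilt [-0.002  0.    -1.   ]
blob px [156.  54.] n 2189 rgb [171. 118.  77.] rect c [443.5 175.2] size [50.9 52.3] ang 6.7 z 50.7
```

View pics/w7.png

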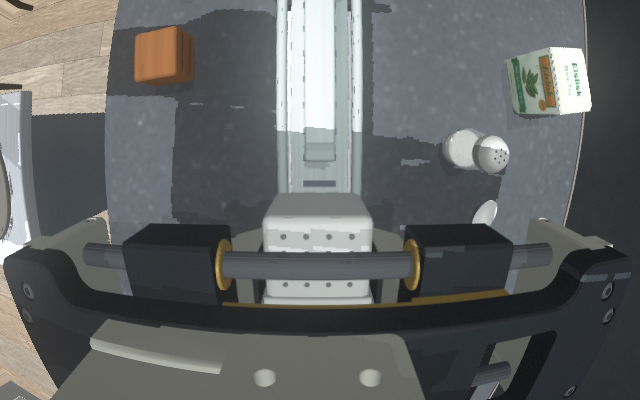

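```bash
python3 -m handwheel '[[[2,0.05,0,0],[2.5,0,0,0],[2,0,0,0],[1.5,0,0,0],[1,0,0,0],[0.7,0,0,0],[0.4,0,0,0],[0,0,0,0]]]' 0
python3 st.py
```

```text
time: 16.7
tool_pos: [616.0, 50.0, 66.6]
tcp_rot: [-1.553, 1.57, -3.026]
contact_force: [-0.0, 0.6, -2.5]
grip_width: 49.8
t 16.7 tcp [616.   50.   66.6] yaw 5.61 press xy [ -0. -27.] F [-0.   0.6 -2.5] grip 49.8 tilt [-0.001 -0.    -1.   ]
```

```bash
python3 -m handwheel '[[[0.3,0,0,0],[0.15,0,0,0],[0,0,0,0]]]' 0
python3 st.py
python3 -m handwheel '[[[0,0,-1,0],[0,0,-2,0],[0,0,-2,0],[0,0,-2,0],[0,0,-2,0],[0,0,-2,0],[0,0,-2,0],[0,0,-1,0]]]' 0
python3 st.py
```

```text
time: 16.95
tool_pos: [616.5, 50.0, 62.6]
tcp_rot: [1.267, 1.57, -0.206]
contact_force: [-0.6, -0.9, -2.2]
grip_width: 49.6
t 16.95 tcp [616.5  50.   62.6] yaw 5.62 press xy [  0.5 -27. ] F [-0.6 -0.9 -2.2] grip 49.6 tilt [ 0.001 -0.    -1.   ]
time: 17.62
tool_pos: [602.2, 192.4, 62.7]
tcp_rot: [2.513, 1.57, 1.042]
contact_force: [-0.8, 0.0, -2.0]
grip_width: 50.1
t 17.62 tcp [602.2 192.4  62.7] yaw 5.72 press xy [1.00e-01 1.16e+02] F [-0.8  0.  -2. ] grip 50.1 tilt [ 0.     0.001 -1.   ]
```

```bash
python3 -m handwheel '[[[0,0,-0.6,0],[0,0,-0.6,0],[0,0,-0.4,0],[0,0,-0.3,0],[0,0,-0.2,0],[0,0,0,0]]]' 0
python3 st.py
```

```text
time: 18.12
tool_pos: [600.7, 210.0, 62.3]
tcp_rot: [-0.537, 1.571, -2.01]
contact_force: [0.2, -0.6, -2.7]
grip_width: 50.0
t 18.12 tcp [600.7 210.   62.3] yaw 5.59 press xy [  0.4 133.7] F [ 0.2 -0.6 -2.7] grip 50.0 tilt [-0. -0. -1.]
```

```bash
python3 -m handwheel '[[[0,0,-0.25,0],[0,0,-0.2,0],[0,0,0,0],[0,0,0,0]]]' 0
python3 st.py; python3 -m handwheel '[[[0,0,-0.2,0],[0,0,0,0],[0,0,0,0]]]' 0
python3 st.py
```

```text
time: 18.45
tool_pos: [600.2, 214.7, 62.3]
tcp_rot: [0.072, 1.571, -1.401]
contact_force: [-0.1, 0.0, -2.2]
grip_width: 49.9
t 18.45 tcp [600.2 214.7  62.3] yaw 5.61 press xy [  0.4 138.4] F [-0.1  0.  -2.2] grip 49.9 tilt [ 0. -0. -1.]
time: 18.7
tool_pos: [600.2, 214.8, 62.4]
tcp_rot: [-0.147, 1.568, -1.62]
contact_force: [0.4, -7.6, -1.6]
grip_width: 50.1
t 18.7 tcp [600.2 214.8  62.4] yaw 5.61 press xy [  0.4 138.5] F [ 0.4 -7.6 -1.6] grip 50.1 tilt [-0.    -0.003 -1.   ]
```

```bash
sed -i 's/O=np.array(\[613.4,76.9\])/O=np.array([613.2,79.1])/' st.py; python3 -m handwheel '[[[0,0,0.1,0],[0,0,0,0],[0,0,0,0],[0,0,0,0],[-0.5,0,0,0],[-1.5,0,0,0],[-3,0,0,0],[-3.5,0,0,0]]]' 0.68
python3 st.py; python3 look.py w8
```

```text
time: 19.37
tool_pos: [598.8, 215.7, 146.7]
tcp_rot: [-1.453, 1.566, -2.926]
contact_force: [0.5, -0.8, 0.0]
grip_width: 62.4
t 19.37 tcp [598.8 215.7 146.7] yaw 5.63 press xy [ -1.  137.3] F [ 0.5 -0.8  0. ] grip 62.4 tilt [-0.004 -0.001 -1.   ]
blob px [148.   7.] n 454 rgb [254.  253.  240.5] rect c [418.9 383.9] size [20.  47.5] ang 82.3 z 49.8
blob px [252.  22.] n 384 rgb [132.5 251.  227. ] rect c [526.2 366.5] size [12.8 38.9] ang 5.4 z 47.9
blob px [162. 107.] n 2641 rgb [220. 223. 221.] rect c [450.  286.8] size [52.5 51.8] ang 38.8 z 50.7
blob px [155. 210.] n 1141 rgb [178. 123.  79.] rect c [442.3 189.4] size [50. 26.] ang 4.7 z 50.4
```

View pics/w8.png

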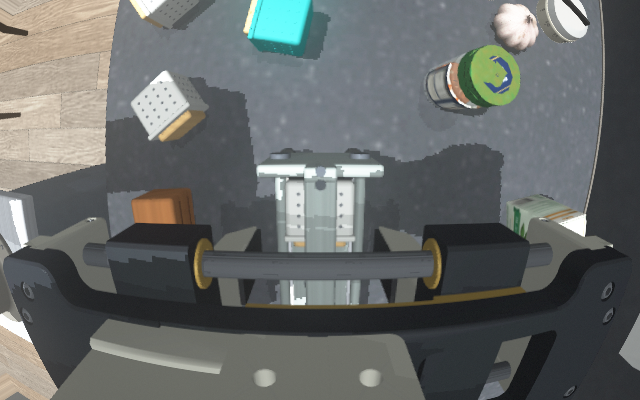

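```bash
python3 -m handwheel '[[[0,-2.3,-1.4,0],[0,-3,-1.8,0],[0,-3.1,-1.9,0],[0,-3.1,-1.9,0],[0,-2.6,-1.5,0],[0,0,0,-0.116],[0,0,0,-0.116],[1,0,0,-0.116]]]' 1
python3 -m handwheel '[[[2,0,0,-0.116],[2,0,0,-0.116],[0.5,0,0,0],[0,0,0,0]]]' 1
python3 st.py; python3 look.py w9
```

```text
time: 20.08
tool_pos: [452.1, 287.8, 139.6]
tcp_rot: [1.542, 1.566, 0.425]
contact_force: [0.6, 0.4, -0.5]
grip_width: 91.7
time: 20.42
tool_pos: [450.7, 286.3, 91.3]
tcp_rot: [-1.814, 1.568, -2.71]
contact_force: [-0.5, -0.7, 0.5]
grip_width: 92.0
t 20.42 tcp [450.7 286.3  91.3] yaw 38.66 press xy [-141.5  222.1] F [-0.5 -0.7  0.5] grip 92.0 tilt [-0.002 -0.001 -1.   ]
blob px [495.   5.] n 271 rgb [154.  84. 169.] rect c [452.6 497. ] size [28.8 10.9] ang 51.8 z 47.8
blob px [396.  59.] n 5176 rgb [254. 254. 254.] rect c [421.9 405.6] size [52.4 51.6] ang 42.0 z 50.7
blob px [535.  84.] n 935 rgb [249.  59.  57.] rect c [513.  475.6] size [18.  48.9] ang 5.6 z 50.3
blob px [470. 197.] n 863 rgb [135. 221. 173.] rect c [525.5 369.9] size [13.7 45.7] ang 4.9 z 46.6
blob px [317. 214.] n 5017 rgb [216. 220. 218.] rect c [448.3 286.7] size [51.5 52. ] ang 40.3 z 50.6
blob px [236. 298.] n 713 rgb [132.  92.  61.] rect c [440.2 197.8] size [42.2 20.2] ang 35.6 z 50.0
```

```bash
python3 -m handwheel '[[[1.5,-0.08,-0.1,-0.015],[2.5,0,0,0],[2,0,0,0],[1,0,0,0],[0.4,0,0,0],[0,0,0,0],[0,0,0,0]]]' 0.8
python3 st.py
```

```text
time: 21.05
tool_pos: [451.1, 287.2, 19.4]
tcp_rot: [1.267, 1.569, 0.388]
contact_force: [0.3, -0.1, 0.7]
grip_width: 73.3
t 21.05 tcp [451.1 287.2  19.4] yaw 39.66 press xy [-141.  223.] F [ 0.3 -0.1  0.7] grip 73.3 tilt [ 0.002  0.001 -1.   ]
```

View pics/w9.png

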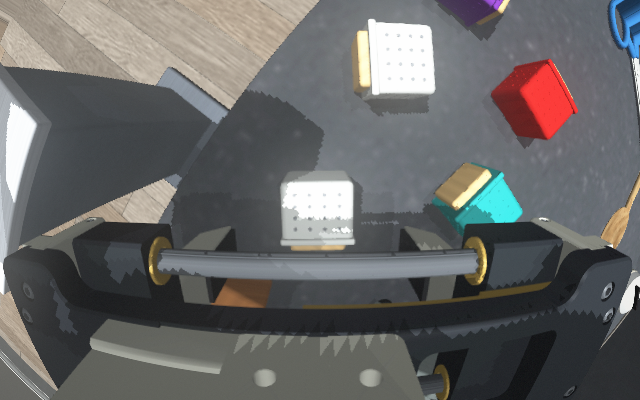

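```bash
python3 -m handwheel '[[[0.15,0,0,0],[0,0,0,0],[0,0,0,0],[0,0,0,0],[0,0,0,0]]]' 0
python3 st.py
python3 -m handwheel '[[[0,0,0,0],[-1,0,0,0],[-3,0,0,0],[-3.5,0,0,0.119],[-3.5,0,0,0.119],[-2.5,0,0,0.119],[-1.5,0,0,0.119],[0,0,0,0.119]]]' 0
python3 st.py
```

```text
time: 21.47
tool_pos: [450.4, 286.9, 17.2]
tcp_rot: [1.141, 1.57, 0.263]
contact_force: [-0.6, -0.6, 3.1]
grip_width: 49.8
t 21.47 tcp [450.4 286.9  17.2] yaw 39.7 press xy [-141.7  222.7] F [-0.6 -0.6  3.1] grip 49.8 tilt [ 0.001  0.    -1.   ]
time: 22.13
tool_pos: [451.8, 287.6, 171.3]
tcp_rot: [1.895, 1.564, 0.416]
contact_force: [0.4, 0.3, -2.0]
grip_width: 50.3
t 22.13 tcp [451.8 287.6 171.3] yaw 5.28 press xy [-140.3  223.3] F [ 0.4  0.3 -2. ] grip 50.3 tilt [ 0.006  0.003 -1.   ]
```

```bash
python3 -m handwheel '[[[0,1,1.8,0],[0,1.7,3,0],[0,1.9,3.4,0],[0,1.9,3.4,0],[0,1.9,3.4,0],[0,1.9,3.4,0],[0,1.9,3.3,0],[0,1.2,2.2,0]]]' 0
python3 -m handwheel '[[[0,0.6,1.1,0],[0,0,0,0],[0,0,0,0]]]' 0
python3 st.py
```

```text
time: 22.8
tool_pos: [608.3, 58.8, 167.0]
tcp_rot: [0.294, 1.57, -1.181]
contact_force: [0.2, 0.5, -2.3]
grip_width: 49.5
time: 23.05
tool_pos: [613.4, 51.9, 166.6]
tcp_rot: [-2.022, 1.569, 2.788]
contact_force: [-0.8, 0.5, -2.0]
grip_width: 49.8
t 23.05 tcp [613.4  51.9 166.6] yaw 5.56 press xy [ -2.5 -27.1] F [-0.8  0.5 -2. ] grip 49.8 tilt [-0.001  0.001 -1.   ]
```

```bash
python3 -m handwheel '[[[1.5,0.28,0,0],[2.5,0,0,0],[2,0,0,0],[2,0,0,0],[1,0,0,0],[0.7,0,0,0],[0.4,0,0,0],[0,0,0,0]]]' 0
python3 st.py; python3 -c "
from h import *
cap('wrist','w10')"
```

```text
time: 23.72
tool_pos: [616.6, 52.6, 65.8]
tcp_rot: [-1.813, 1.571, 2.998]
contact_force: [-0.4, 0.5, -2.1]
grip_width: 49.8
t 23.72 tcp [616.6  52.6  65.8] yaw 5.66 press xy [  0.8 -26.7] F [-0.4  0.5 -2.1] grip 49.8 tilt [-0.  0. -1.]
```

View pics/w10.png

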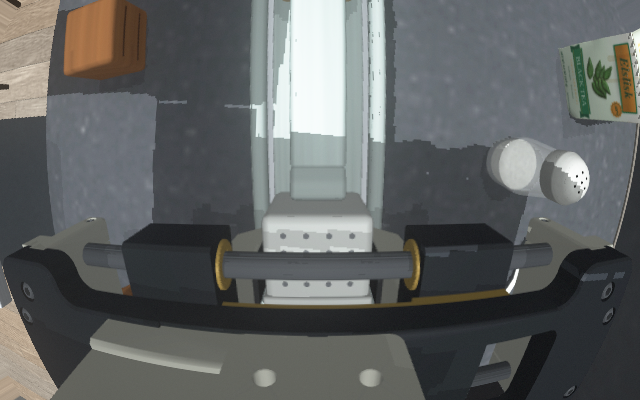

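```bash
python3 -m handwheel '[[[0.25,-0.03,0,0],[0.15,0,0,0],[0,0,-0.8,0],[0,0,-1.5,0],[0,0,-2,0],[0,0,-2,0],[0,0,-2,0],[0,0,-1,0]]]' 0
python3 st.py
python3 -m handwheel '[[[0,0,-0.6,0],[0,0,-0.4,0],[0,0,-0.2,0],[0,0,0,0]]]' 0
python3 st.py
```

```text
time: 24.43
tool_pos: [606.7, 148.0, 62.1]
tcp_rot: [2.845, 1.57, 1.374]
contact_force: [-0.0, 0.8, -1.1]
grip_width: 49.9
t 24.43 tcp [606.7 148.   62.1] yaw 5.73 press xy [ 0.3 69.2] F [-0.   0.8 -1.1] grip 49.9 tilt [ 0.     0.001 -1.   ]
time: 24.77
tool_pos: [606.3, 156.3, 61.8]
tcp_rot: [0.016, 1.571, -1.457]
contact_force: [-0.5, -0.1, -2.2]
grip_width: 50.2
t 24.77 tcp [606.3 156.3  61.8] yaw 5.61 press xy [ 0.6 77.5] F [-0.5 -0.1 -2.2] grip 50.2 tilt [ 0. -0. -1.]
```

```bash
python3 -m handwheel '[[[0,0,-0.3,0],[0,0,-0.2,0],[0,0,-0.1,0],[0,0,0,0]]]' 0
python3 st.py
python3 -m handwheel '[[[0,0,-0.2,0],[0,0,0,0],[0,0,0,0]]]' 0
python3 st.py
```

```text
time: 25.1
tool_pos: [605.7, 162.3, 61.8]
tcp_rot: [-0.338, 1.571, -1.812]
contact_force: [0.2, 0.0, -2.7]
grip_width: 49.8
t 25.1 tcp [605.7 162.3  61.8] yaw 5.6 press xy [ 0.6 83.5] F [ 0.2  0.  -2.7] grip 49.8 tilt [-0. -0. -1.]
time: 25.35
tool_pos: [605.7, 162.6, 61.9]
tcp_rot: [-0.093, 1.568, -1.566]
contact_force: [-0.0, -6.3, -2.5]
grip_width: 49.8
t 25.35 tcp [605.7 162.6  61.9] yaw 5.61 press xy [ 0.7 83.8] F [-0.  -6.3 -2.5] grip 49.8 tilt [ 0.    -0.003 -1.   ]
```

```bash
python3 -m handwheel '[[[0,0,0.1,0],[0,0,0,0],[0,0,0,0],[0,0,0,0],[-0.5,0,0,0],[-2,0,0,0],[-3,0,0,0],[-3.5,0,0,0]]]' 0.68
python3 st.py
python3 -m handwheel '[[[0,-1,-1.7,0],[0,-1.9,-3.1,0],[0,-2,-3.4,0],[0,-2,-3.4,0],[0,-2,-3.4,0],[0,-2,-3.4,0],[0,-2,-3.4,0],[0,-1.9,-3,0]]]' 0.8
python3 -m handwheel '[[[0,-1.1,-1.2,0],[0,0,0,0]]]' 1
python3 st.py;  python3 look.py w11
```

```text
time: 26.02
tool_pos: [604.3, 163.4, 151.5]
tcp_rot: [-1.525, 1.567, -2.997]
contact_force: [0.7, 0.2, -0.2]
grip_width: 62.2
t 26.02 tcp [604.3 163.4 151.5] yaw 5.63 press xy [-0.6 84.8] F [ 0.7  0.2 -0.2] grip 62.2 tilt [-0.004 -0.001 -1.   ]
time: 26.68
tool_pos: [432.4, 397.7, 152.5]
tcp_rot: [2.365, 1.57, 0.893]
contact_force: [0.3, -0.1, 0.1]
grip_width: 73.4
time: 26.85
tool_pos: [418.8, 409.5, 152.3]
tcp_rot: [-2.686, 1.57, 2.13]
contact_force: [-0.2, -0.6, 0.4]
grip_width: 82.8
t 26.85 tcp [418.8 409.5 152.3] yaw 5.89 press xy [-161.2  347.8] F [-0.2 -0.6  0.4] grip 82.8 tilt [-0.001  0.001 -1.   ]
blob px [345.  80.] n 3310 rgb [191. 110. 239.] rect c [433.  514.3] size [50.7 51.1] ang 5.8 z 50.6
blob px [433. 137.] n 850 rgb [250.5  67.   64. ] rect c [513.2 478.6] size [17.8 51.8] ang 4.0 z 50.3
blob px [321. 201.] n 3092 rgb [195. 197. 195.] rect c [421.8 405.7] size [52.5 52.7] ang 41.3 z 50.5
```

View pics/w11.png

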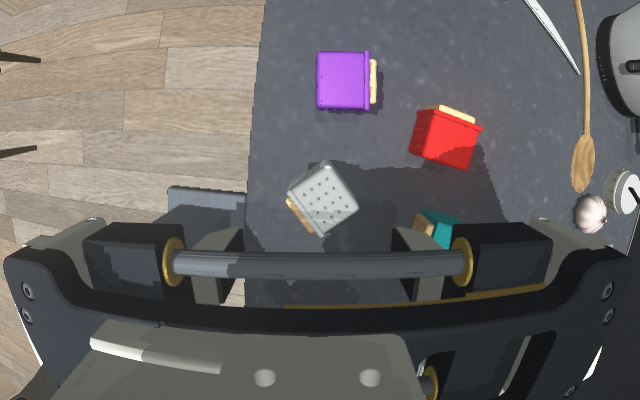

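```bash
python3 -m handwheel '[[[0,0,0,0.1185],[0,0,0,0.1185],[1,0,0,0.1185],[1,0,0,0.1185],[1,0,0,0.1185],[1.5,0,0,0.1185],[1.5,0,0,0.1185],[0,0.45,0,0.1185]]]' 1
python3 -m handwheel '[[[0,0,0,0],[0,0,0,0]]]' 1
python3 st.py; python3 look.py w12
```

```text
time: 27.57
tool_pos: [424.6, 401.8, 89.1]
tcp_rot: [-0.045, 1.566, -2.473]
contact_force: [-0.3, 0.3, -0.1]
grip_width: 92.0
time: 27.73
tool_pos: [426.4, 402.9, 92.1]
tcp_rot: [2.596, 1.57, 0.177]
contact_force: [0.3, 1.3, 0.1]
grip_width: 91.6
t 27.73 tcp [426.4 402.9  92.1] yaw -48.6 press xy [-154.3  340.5] F [0.3 1.3 0.1] grip 91.6 tilt [ 0.001  0.    -1.   ]
blob px [324.  50.] n 1503 rgb [254.  85.  79.] rect c [512.8 477.9] size [17.9 52.3] ang 5.5 z 50.5
blob px [202. 109.] n 4869 rgb [209. 120. 247.] rect c [432.7 514. ] size [52.2 52.6] ang 5.7 z 50.7
blob px [449. 143.] n 885 rgb [159. 164. 130.] rect c [525.3 370.8] size [13.8 45.9] ang 5.6 z 46.3
blob px [310. 217.] n 4847 rgb [225. 228. 226.] rect c [422.7 406.3] size [50.4 51.4] ang 41.4 z 50.7
```

View pics/w12.png

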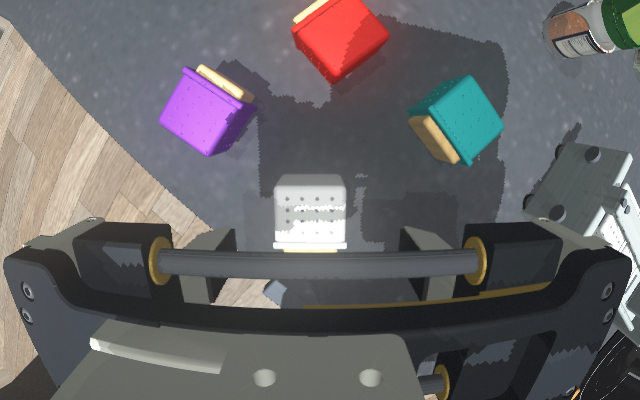

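```bash
python3 -m handwheel '[[[1.5,-0.45,0,0],[2.5,0,0,0],[2,0,0,0],[1,0,0,0],[0.4,0,0,0],[0,0,0,0],[0,0,0,0]]]' 0.8
python3 st.py
```

```text
time: 28.37
tool_pos: [422.9, 407.4, 18.8]
tcp_rot: [3.013, 1.569, 0.593]
contact_force: [-0.8, 0.0, 0.0]
grip_width: 73.4
t 28.37 tcp [422.9 407.4  18.8] yaw -48.66 press xy [-157.3  345.3] F [-0.8  0.   0. ] grip 73.4 tilt [ 0.001  0.001 -1.   ]
```

```bash
python3 -m handwheel '[[[0.1,0,0,0],[0,0,0,0],[0,0,0,0],[0,0,0,0],[0,0,0,0],[0,0,0,0]]]' 0
python3 st.py
python3 -m handwheel '[[[-1,0,0,0],[-3,0,0,-0.115],[-3.5,0,0,-0.12],[-3.5,0,0,-0.12],[-2.5,0,0,-0.12],[-1.5,0,0,-0.12],[0,0,0,-0.12],[0,0,0,-0.12]]]' 0
python3 -m handwheel '[[[0,0,0,-0.112],[0,0,0,0]]]' 0
python3 st.py
```

```text
time: 28.87
tool_pos: [422.5, 407.1, 17.3]
tcp_rot: [2.852, 1.57, 0.431]
contact_force: [0.5, -1.1, 3.4]
grip_width: 49.9
t 28.87 tcp [422.5 407.1  17.3] yaw -48.7 press xy [-157.7  345.1] F [ 0.5 -1.1  3.4] grip 49.9 tilt [ 0.001  0.    -1.   ]
time: 29.53
tool_pos: [422.4, 407.2, 168.7]
tcp_rot: [2.22, 1.568, 0.64]
contact_force: [-0.8, -0.8, -2.8]
grip_width: 49.9
time: 29.7
tool_pos: [421.9, 406.8, 167.1]
tcp_rot: [-0.947, 1.57, -2.416]
contact_force: [-0.5, -0.2, -2.2]
grip_width: 49.8
t 29.7 tcp [421.9 406.8 167.1] yaw 5.79 press xy [-158.4  344.8] F [-0.5 -0.2 -2.2] grip 49.8 tilt [-0. -0. -1.]
```

```bash
python3 -m handwheel '[[[0,0.8,1.8,0.003],[0,1.3,3.1,0],[0,1.5,3.6,0],[0,1.5,3.6,0],[0,1.5,3.6,0],[0,1.5,3.6,0],[0,1.5,3.6,0],[0,1.5,3.6,0]]]' 0
python3 -m handwheel '[[[0,1.5,3.6,0],[0,1.5,3.4,0],[0,1.2,2.4,0],[0,0.5,1.2,0],[0,0,0,0],[0,0,0,0]]]' 0
python3 st.py
```

```text
time: 30.37
tool_pos: [558.0, 151.8, 167.0]
tcp_rot: [-1.586, 1.57, -3.067]
contact_force: [0.8, 0.9, -2.6]
grip_width: 50.1
time: 30.87
tool_pos: [613.9, 52.7, 166.5]
tcp_rot: [-2.099, 1.569, 2.704]
contact_force: [-0.4, 0.7, -2.0]
grip_width: 49.6
t 30.87 tcp [613.9  52.7 166.5] yaw 5.22 press xy [ -1.9 -26.4] F [-0.4  0.7 -2. ] grip 49.6 tilt [-0.001  0.001 -1.   ]
```

Turn slightly to match and go down.

```bash
python3 -m handwheel '[[[1.5,0.23,0,-0.007],[2.5,0,0,0],[2,0,0,0],[2,0,0,0],[1,0,0,0],[0.7,0,0,0],[0.4,0,0,0],[0,0,0,0]]]' 0
python3 st.py
python3 -m handwheel '[[[0.2,0,0,0],[0.15,0,0,0],[0,0,-0.8,0],[0,0,-1.3,0],[0,0,-1.3,0],[0,0,-0.8,0],[0,0,-0.4,0],[0,0,0,0]]]' 0
python3 st.py
```

```text
time: 31.53
tool_pos: [616.5, 53.4, 65.8]
tcp_rot: [-1.757, 1.57, 3.057]
contact_force: [-0.0, -0.7, -1.3]
grip_width: 49.8
t 31.53 tcp [616.5  53.4  65.8] yaw 5.81 press xy [  0.8 -25.9] F [-0.  -0.7 -1.3] grip 49.8 tilt [-0.  0. -1.]
time: 32.2
tool_pos: [611.8, 100.1, 62.4]
tcp_rot: [1.993, 1.571, 0.525]
contact_force: [-0.4, -0.1, -1.8]
grip_width: 49.8
t 32.2 tcp [611.8 100.1  62.4] yaw 5.9 press xy [ 0.7 21.1] F [-0.4 -0.1 -1.8] grip 49.8 tilt [ 0.  0. -1.]
```

```bash
python3 -m handwheel '[[[0,-0.04,-0.4,0.003],[0,0,-0.3,0],[0,0,-0.2,0],[0,0,-0.1,0],[0,0,0,0]]]' 0
python3 st.py
python3 -m handwheel '[[[0,0,-0.15,0],[0,0,0,0],[0,0,0,0]]]' 0
python3 st.py
```

```text
time: 32.62
tool_pos: [610.7, 108.4, 62.3]
tcp_rot: [-0.162, 1.571, -1.635]
contact_force: [0.5, 0.1, -2.1]
grip_width: 50.0
t 32.62 tcp [610.7 108.4  62.3] yaw 5.61 press xy [ 0.4 29.4] F [ 0.5  0.1 -2.1] grip 50.0 tilt [-0. -0. -1.]
time: 32.87
tool_pos: [610.5, 109.8, 62.3]
tcp_rot: [-0.085, 1.571, -1.558]
contact_force: [0.2, -0.6, -1.4]
grip_width: 49.5
t 32.87 tcp [610.5 109.8  62.3] yaw 5.61 press xy [ 0.4 30.8] F [ 0.2 -0.6 -1.4] grip 49.5 tilt [ 0. -0. -1.]
```

```bash
python3 -m handwheel '[[[0,0,-0.15,0],[0,0,0,0],[0,0,0,0]]]' 0
python3 st.py
python3 -m handwheel '[[[0,0,-0.15,0],[0,0,0,0],[0,0,0,0]]]' 0
python3 st.py
```

```text
time: 33.12
tool_pos: [610.4, 111.4, 62.3]
tcp_rot: [0.322, 1.571, -1.15]
contact_force: [0.5, -0.1, -2.6]
grip_width: 50.0
t 33.12 tcp [610.4 111.4  62.3] yaw 5.62 press xy [ 0.4 32.4] F [ 0.5 -0.1 -2.6] grip 50.0 tilt [ 0. -0. -1.]
time: 33.37
tool_pos: [610.2, 112.9, 62.3]
tcp_rot: [0.489, 1.571, -0.984]
contact_force: [0.2, -0.0, -1.5]
grip_width: 49.8
t 33.37 tcp [610.2 112.9  62.3] yaw 5.62 press xy [ 0.3 33.9] F [ 0.2 -0.  -1.5] grip 49.8 tilt [ 0. -0. -1.]
```

```bash
python3 -m handwheel '[[[0,0,-0.15,0],[0,0,0,0],[0,0,0,0]]]' 0
python3 st.py
python3 -m handwheel '[[[0,0,-0.15,0],[0,0,0,0],[0,0,0,0]]]' 0
python3 st.py; python3 -c "
from h import *
cap('wrist','w13')"
```

```text
time: 33.62
tool_pos: [610.3, 112.9, 62.4]
tcp_rot: [-0.023, 1.569, -1.496]
contact_force: [1.1, -5.7, -0.7]
grip_width: 49.7
t 33.62 tcp [610.3 112.9  62.4] yaw 5.62 press xy [ 0.4 34. ] F [ 1.1 -5.7 -0.7] grip 49.7 tilt [ 0.    -0.002 -1.   ]
time: 33.87
tool_pos: [610.2, 112.9, 62.4]
tcp_rot: [-0.082, 1.567, -1.555]
contact_force: [0.2, -11.0, -0.8]
grip_width: 49.7
t 33.87 tcp [610.2 112.9  62.4] yaw 5.61 press xy [ 0.3 34. ] F [  0.2 -11.   -0.8] grip 49.7 tilt [ 0.    -0.004 -1.   ]
```

View pics/w13.png

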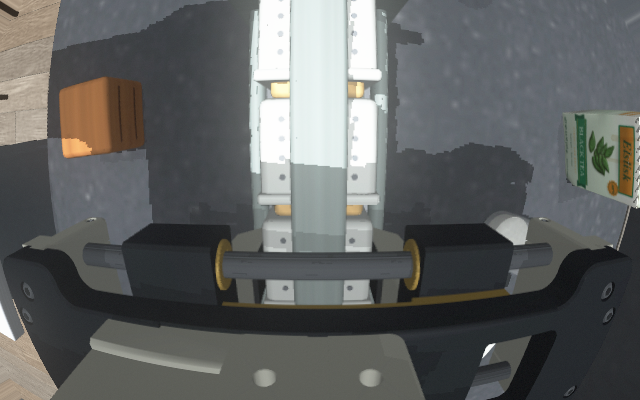

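```bash
python3 -m handwheel '[[[0,0,0.2,0],[0,0,0,0],[0,0,0,0],[0,0,0,0],[-0.5,0,0,0],[-2,0,0,0],[-3,0,0,0],[-3.5,0,0,0]]]' 0.68
python3 -m handwheel '[[[0,-1.8,-0.9,0],[0,-3,-1.5,0],[0,-3.2,-1.6,0],[0,-3.2,-1.6,0],[0,-3,-1.5,0],[1,-1.6,-0.7,-0.015],[1.5,0,0,0],[0,0,0,0]]]' 1
python3 st.py;  python3 look.py w14
```

```text
time: 34.58
tool_pos: [608.9, 114.1, 152.0]
tcp_rot: [-1.627, 1.567, -3.099]
contact_force: [0.8, -0.2, -0.2]
grip_width: 62.6
time: 35.25
tool_pos: [443.2, 176.5, 126.3]
tcp_rot: [-1.458, 1.568, -2.914]
contact_force: [-0.2, 0.6, -0.1]
grip_width: 92.2
t 35.25 tcp [443.2 176.5 126.3] yaw 6.58 press xy [-159.7  113.5] F [-0.2  0.6 -0.1] grip 92.2 tilt [-0.003 -0.001 -1.   ]
blob px [446.   7.] n 231 rgb [ 81. 233. 213.] rect c [527.2 354.2] size [13.2 15.7] ang 5.0 z 49.9
blob px [317. 205.] n 3916 rgb [179. 123.  79.] rect c [442.6 175.5] size [50.  52.9] ang 7.0 z 50.5
```

View pics/w14.png

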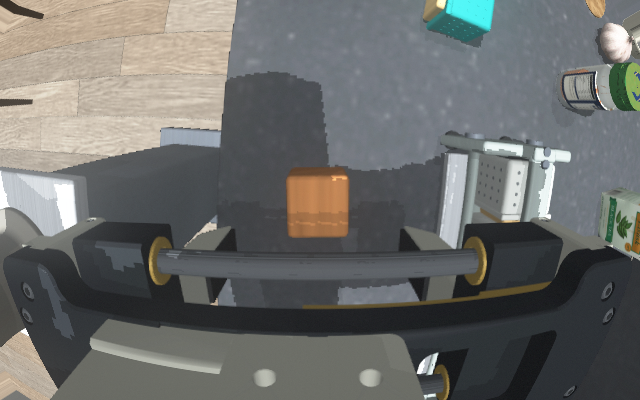

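```bash
python3 -m handwheel '[[[2,-0.05,0.1,0],[3,0,0,0],[2.5,0,0,0],[1.5,0,0,0],[1,0,0,0],[0.6,0,0,0],[0,0,0,0],[0,0,0,0]]]' 0.8
python3 st.py
```

```text
time: 35.97
tool_pos: [445.7, 175.0, 21.8]
tcp_rot: [1.581, 1.57, 0.123]
contact_force: [-0.4, 0.1, 0.4]
grip_width: 73.2
t 35.97 tcp [445.7 175.   21.8] yaw 6.45 press xy [-157.3  111.8] F [-0.4  0.1  0.4] grip 73.2 tilt [ 0.001  0.    -1.   ]
```

```bash
python3 -m handwheel '[[[0.4,0,0,0],[0,0,0,0],[0,0,0,0],[0,0,0,0],[0,0,0,0],[0,0,0,0]]]' 0
python3 st.py
python3 -m handwheel '[[[-1,0,0,0.015],[-3,0,0,0],[-3.5,0,0,0],[-3.5,0,0,0],[-2.5,0,0,0],[-1.5,0.5,0.5,0],[0,2,1.7,0],[0,2.5,2.2,0]]]' 0
python3 -m handwheel '[[[0,2.5,2.2,0],[0,2.5,2.2,0],[0,2.5,2.2,0],[0,2,1.7,0],[0,1.1,1,0],[0,0.3,0.2,0],[0,0,0,0],[0,0,0,0]]]' 0
python3 st.py
```

```text
time: 36.47
tool_pos: [445.0, 175.0, 17.7]
tcp_rot: [1.4, 1.57, -0.058]
contact_force: [-0.8, -0.1, 3.2]
grip_width: 50.1
t 36.47 tcp [445.  175.   17.7] yaw 6.48 press xy [-158.1  111.9] F [-0.8 -0.1  3.2] grip 50.1 tilt [ 0. -0. -1.]
time: 37.13
tool_pos: [498.9, 136.8, 169.7]
tcp_rot: [1.73, 1.568, 0.259]
contact_force: [1.0, -0.1, -1.9]
grip_width: 49.7
time: 37.8
tool_pos: [615.8, 52.8, 167.3]
tcp_rot: [-1.948, 1.57, 2.862]
contact_force: [-0.3, -0.1, -2.0]
grip_width: 49.9
t 37.8 tcp [615.8  52.8 167.3] yaw 5.61 press xy [  0.  -26.4] F [-0.3 -0.1 -2. ] grip 49.9 tilt [-0.001  0.    -1.   ]
```

```bash
python3 -m handwheel '[[[1.5,0,0.06,0],[2.5,0,0,0],[2,0,0,0],[2,0,0,0],[1,0,0,0],[0.7,0,0,0],[0.4,0,0,0],[0,0,0,0]]]' 0
python3 st.py; python3 -c "
from h import *
cap('wrist','w15')"
```

```text
time: 38.47
tool_pos: [616.6, 52.0, 66.4]
tcp_rot: [-1.312, 1.571, -2.784]
contact_force: [-0.5, -0.2, -1.9]
grip_width: 50.2
t 38.47 tcp [616.6  52.   66.4] yaw 5.64 press xy [  0.7 -27.3] F [-0.5 -0.2 -1.9] grip 50.2 tilt [-0. -0. -1.]
```

View pics/w15.png

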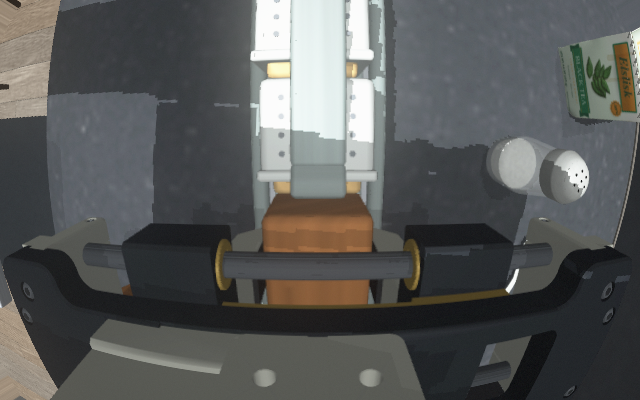

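```bash
python3 -m handwheel '[[[0.25,-0.03,0,0],[0.15,0,0,0],[0,0,0,0],[0,0,-0.3,0],[0,0,-0.2,0],[0,0,0,0],[0,0,0,0]]]' 0
python3 st.py
python3 -m handwheel '[[[0,0,-0.2,0],[0,0,-0.15,0],[0,0,0,0],[0,0,0,0]]]' 0
python3 st.py
```

```text
time: 39.1
tool_pos: [616.0, 56.8, 62.4]
tcp_rot: [0.951, 1.571, -0.522]
contact_force: [0.4, 0.4, -0.9]
grip_width: 49.7
t 39.1 tcp [616.   56.8  62.4] yaw 5.64 press xy [  0.6 -22.5] F [ 0.4  0.4 -0.9] grip 49.7 tilt [ 0. -0. -1.]
time: 39.43
tool_pos: [615.7, 59.2, 62.4]
tcp_rot: [0.021, 1.569, -1.451]
contact_force: [-0.4, -4.2, -1.5]
grip_width: 50.0
t 39.43 tcp [615.7  59.2  62.4] yaw 5.62 press xy [  0.6 -20. ] F [-0.4 -4.2 -1.5] grip 50.0 tilt [ 0.    -0.001 -1.   ]
```

```bash
python3 -m handwheel '[[[0,0,-0.15,0],[0,0,-0.1,0],[0,0,0,0]]]' 0
python3 st.py
python3 -m handwheel '[[[0,0,0.2,0],[0,0,0,0],[0,0,0,0],[0,0,0,0],[-0.5,0,0,0],[-2,0,0,0],[-3,0,0,0],[-3.5,0,0,0]]]' 0.68
python3 st.py; python3 look.py w16; python3 -c "
from st import *; print(np.round(tp(633,-115.1),1))"
```

```text
time: 39.68
tool_pos: [615.8, 59.2, 62.5]
tcp_rot: [0.009, 1.566, -1.464]
contact_force: [0.8, -15.1, 0.0]
grip_width: 49.8
t 39.68 tcp [615.8  59.2  62.5] yaw 5.62 press xy [  0.6 -20. ] F [  0.8 -15.1   0. ] grip 49.8 tilt [ 0.001 -0.005 -1.   ]
time: 40.35
tool_pos: [614.4, 61.0, 152.0]
tcp_rot: [-1.74, 1.567, 3.071]
contact_force: [1.2, 0.0, -0.0]
grip_width: 62.5
t 40.35 tcp [614.4  61.  152. ] yaw 5.64 press xy [ -0.6 -18.1] F [ 1.2  0.  -0. ] grip 62.5 tilt [-0.004  0.    -1.   ]
[   0.7 -195.2]
```

View pics/w16.png

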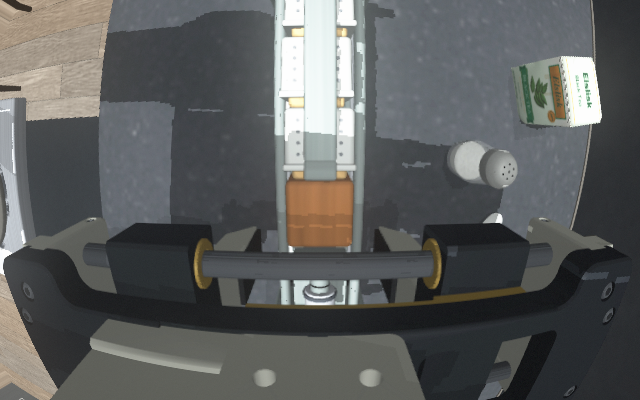

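```bash
python3 -m handwheel '[[[0,0.1,2,0],[0,0,3.2,0],[0,0,3.5,0],[0,0,3.5,0],[0,0,3,0],[0,0,1.8,0],[0,0,0.7,0],[0,0,0,0]]]' 0.5
python3 st.py; python3 -c "
from h import *
cap('wrist','w17')"
```

```text
time: 41.07
tool_pos: [634.0, -116.8, 152.4]
tcp_rot: [1.158, 1.57, -0.317]
contact_force: [0.3, 0.8, -0.5]
grip_width: 45.9
t 41.07 tcp [ 634.  -116.8  152.4] yaw 5.49 press xy [   1.5 -197. ] F [ 0.3  0.8 -0.5] grip 45.9 tilt [ 0. -0. -1.]
```

View pics/w17.png

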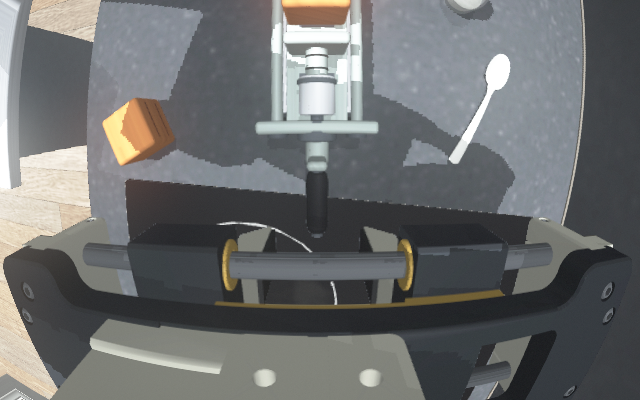

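Knob is straight ahead between the fingers (column 317), crank arm at top. I go down over it and close.

```bash
python3 -m handwheel '[[[1,-0.05,-0.2,0],[2,0,0,0],[1.7,0,0,0],[1,0,0,0],[0.5,0,0,0],[0,0,0,0],[0,0,0,0]]]' 0.45
python3 st.py
python3 -m handwheel '[[[0.1,0,0,0],[0,0,0,0],[0,0,0,0],[0,0,0,0],[0,0,0,0],[0,0,0,0]]]' 0
python3 st.py
```

```text
time: 41.7
tool_pos: [633.5, -113.0, 90.7]
tcp_rot: [1.156, 1.57, -0.316]
contact_force: [0.1, -0.7, 1.3]
grip_width: 41.4
t 41.7 tcp [ 633.5 -113.    90.7] yaw 5.66 press xy [   1.5 -193.2] F [ 0.1 -0.7  1.3] grip 41.4 tilt [ 0.001 -0.    -1.   ]
time: 42.2
tool_pos: [633.4, -113.8, 89.7]
tcp_rot: [1.01, 1.57, -0.463]
contact_force: [0.7, 0.1, 2.2]
grip_width: 14.5
t 42.2 tcp [ 633.4 -113.8   89.7] yaw 5.61 press xy [   1.2 -193.9] F [0.7 0.1 2.2] grip 14.5 tilt [ 0.001 -0.    -1.   ]
```

```bash
python3 -m handwheel '[[[0.26,1.25,0,0],[0.74,1.10,0,0],[1.10,0.74,0,0],[1.30,0.26,0,0],[1.30,-0.26,0,0],[1.10,-0.74,0,0],[0.74,-1.10,0,0],[0.26,-1.30,0,0]]]' 0
python3 st.py
python3 -m handwheel '[[[-0.26,-1.30,0,0],[-0.74,-1.10,0,0],[-1.10,-0.74,0,0],[-1.30,-0.26,0,0],[-1.30,0.26,0,0],[-1.10,0.74,0,0],[-0.74,1.10,0,0],[-0.26,1.30,0,0]]]' 0
python3 st.py
```

```text
time: 42.87
tool_pos: [633.4, -113.6, 21.2]
tcp_rot: [1.396, 1.568, -0.077]
contact_force: [3.1, 4.2, 14.1]
grip_width: 14.6
t 42.87 tcp [ 633.4 -113.6   21.2] yaw 5.61 press xy [   1.3 -193.8] F [ 3.1  4.2 14.1] grip 14.6 tilt [ 0.003 -0.    -1.   ]
time: 43.53
tool_pos: [631.8, -114.0, 89.6]
tcp_rot: [-1.533, 1.568, -3.006]
contact_force: [-2.7, 1.6, 2.5]
grip_width: 14.6
t 43.53 tcp [ 631.8 -114.    89.6] yaw 5.6 press xy [  -0.3 -194. ] F [-2.7  1.6  2.5] grip 14.6 tilt [-0.002 -0.    -1.   ]
```

Tracking is good: one turn done. A second turn takes the plate to contact.

```bash
python3 -m handwheel '[[[0.26,1.35,0,0],[0.74,1.12,0,0],[1.10,0.74,0,0],[1.28,0.26,0,0],[1.28,-0.26,0,0],[1.08,-0.74,0,0],[0.74,-1.10,0,0],[0.26,-1.30,0,0]]]' 0
python3 st.py
python3 -m handwheel '[[[-0.26,-1.30,0,0],[-0.74,-1.10,0,0],[-1.10,-0.74,0,0],[-1.30,-0.26,0,0],[-1.30,0.26,0,0],[-1.10,0.74,0,0],[-0.74,1.10,0,0],[-0.26,1.30,0,0]]]' 0
python3 st.py; python3 -c "
from h import *
m,im,d=cap('wrist','w18'); np.savez('w18.npz',m=m,im=im,d=d)
cv2.imwrite('pics/w18c.png',cv2.resize(im[0:210,220:420,::-1],None,fx=2.8,fy=2.8,interpolation=cv2.INTER_CUBIC))"
```

```text
time: 44.2
tool_pos: [633.7, -113.5, 21.3]
tcp_rot: [1.428, 1.569, -0.045]
contact_force: [3.4, 4.1, 12.4]
grip_width: 14.4
t 44.2 tcp [ 633.7 -113.5   21.3] yaw 5.61 press xy [   1.6 -193.7] F [ 3.4  4.1 12.4] grip 14.4 tilt [ 0.002 -0.    -1.   ]
time: 44.87
tool_pos: [632.3, -113.8, 89.8]
tcp_rot: [-1.629, 1.568, -3.102]
contact_force: [-4.1, 0.4, -1.4]
grip_width: 14.8
t 44.87 tcp [ 632.3 -113.8   89.8] yaw 5.6 press xy [ 1.000e-01 -1.939e+02] F [-4.1  0.4 -1.4] grip 14.8 tilt [-0.003 -0.    -1.   ]
```

View pics/w18c.png

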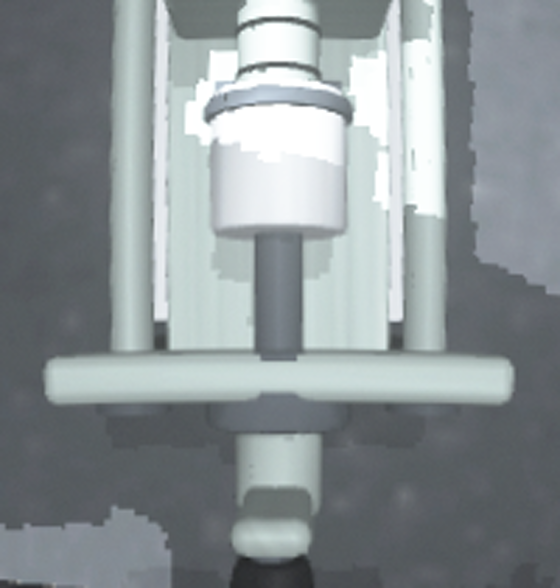

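```bash
python3 -m handwheel '[[[0.26,1.35,0,0],[0.74,1.12,0,0],[1.10,0.74,0,0],[1.28,0.26,0,0],[1.28,-0.26,0,0],[1.08,-0.74,0,0],[0.74,-1.10,0,0],[0.26,-1.30,0,0]]]' 0
python3 st.py
python3 -m handwheel '[[[-0.26,-1.30,0,0],[-0.74,-1.10,0,0],[-1.10,-0.74,0,0],[-1.30,-0.26,0,0],[0,0,0,0]]]' 0
python3 st.py; python3 -c "
from h import *
m,im,d=cap('wrist','w19'); np.savez('w19.npz',m=m,im=im,d=d)
cv2.imwrite('pics/w19c.png',cv2.resize(im[0:210,220:420,::-1],None,fx=2.8,fy=2.8,interpolation=cv2.INTER_CUBIC))"
```

```text
time: 45.58
tool_pos: [634.6, -113.5, 21.5]
tcp_rot: [1.395, 1.568, -0.078]
contact_force: [2.8, 2.8, 8.2]
grip_width: 14.8
t 45.58 tcp [ 634.6 -113.5   21.5] yaw 5.6 press xy [   2.4 -193.8] F [2.8 2.8 8.2] grip 14.8 tilt [ 0.003 -0.    -1.   ]
time: 46.0
tool_pos: [599.8, -117.0, 58.4]
tcp_rot: [-0.119, 1.57, -1.591]
contact_force: [-3.3, -1.5, 1.5]
grip_width: 14.8
t 46.0 tcp [ 599.8 -117.    58.4] yaw 5.61 press xy [ -32.5 -193.9] F [-3.3 -1.5  1.5] grip 14.8 tilt [-0. -0. -1.]
```

View pics/w19c.png

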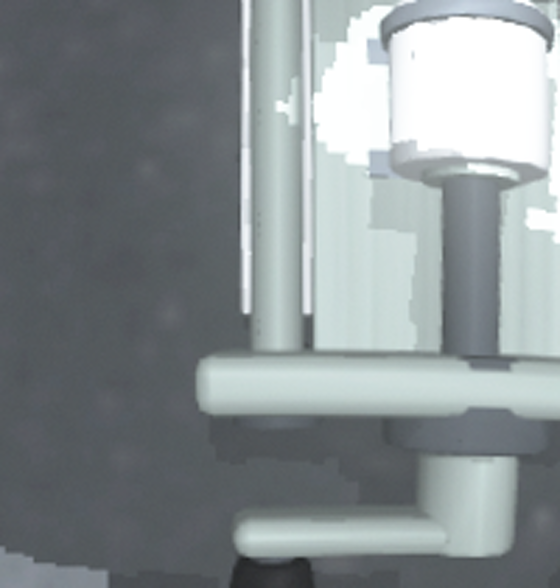

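```bash
python3 -m handwheel '[[[-1.30,0.22,0,0],[-1.10,0.74,0,0],[0,0,0,0],[0,0,0,0]]]' 0
python3 st.py
python3 -m handwheel '[[[0,0,0,0],[0,0,0,0],[0,0,0,0],[0,0,0,0],[-1,0,0,0],[-2,0,0,0],[-3,0,0,0],[-3,0,0,0]]]' 0.42
python3 -m handwheel '[[[-3,0,0,0],[-3,0,-2,0],[-2,0,-3,0],[0,0,-3,0],[0,0,-2,0],[0,0,0,0],[0,0,0,0]]]' 0.42
python3 st.py; python3 -c "
from h import *
m,im,d=cap('wrist','w20'); np.savez('w20.npz',m=m,im=im,d=d)
cap('scene','s20');cap('top','t20')"
```

```text
time: 46.38
tool_pos: [610.4, -116.0, 80.7]
tcp_rot: [0.967, 1.569, -0.505]
contact_force: [0.3, -1.7, 2.3]
grip_width: 14.3
t 46.38 tcp [ 610.4 -116.    80.7] yaw 5.64 press xy [ -21.8 -193.9] F [ 0.3 -1.7  2.3] grip 14.3 tilt [ 0.001 -0.001 -1.   ]
time: 47.05
tool_pos: [609.2, -115.7, 171.5]
tcp_rot: [-1.962, 1.569, 2.848]
contact_force: [1.0, -0.3, 0.9]
grip_width: 38.2
time: 47.63
tool_pos: [599.9, -15.5, 251.3]
tcp_rot: [0.924, 1.57, -0.546]
contact_force: [0.2, -0.5, -0.1]
grip_width: 38.6
t 47.63 tcp [599.9 -15.5 251.3] yaw 5.74 press xy [-22.5 -92.8] F [ 0.2 -0.5 -0.1] grip 38.6 tilt [ 0.001 -0.    -1.   ]
```

View pics/w20.png

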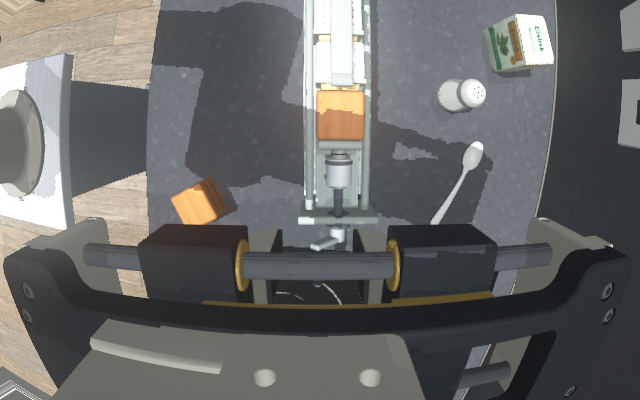

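View pics/t20.png

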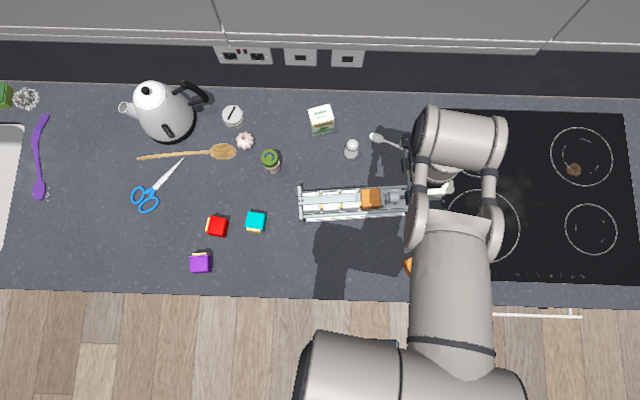

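```bash
python3 -m handwheel '[[[2.5,1,-1,0],[3,1,0,0],[3,0.2,0,0],[0,0,0,0],[0,0,0,0]]]' 0.42
python3 st.py; python3 - <<'E'
from st import *
m,im,d=cap('wrist','w21'); np.savez('w21.npz',m=m,im=im,d=d)
W=cloud(m,'wrist',d).reshape(-1,3); X,Y=tp(W[:,0],W[:,1]);Z=W[:,2]
k=(abs(X)<20)&(Z>86)&(Z<95)&(Y>-80)&(Y<20); print('plate/spacer',np.percentile(Y[k],[1,50,99]))
c=project(m,'wrist',np.array([*fp(0,-55),80.])); print(c)
u,v=c.round().astype(int)
cv2.imwrite('pics/w21c.png',cv2.resize(im[max(0,v-50):v+60,u-60:u+60,::-1],None,fx=5,fy=5,interpolation=cv2.INTER_CUBIC))
E
```

```text
time: 48.2
tool_pos: [620.1, -5.2, 164.2]
tcp_rot: [-1.735, 1.567, 3.075]
contact_force: [0.2, -1.0, 0.9]
grip_width: 38.4
t 48.2 tcp [620.1  -5.2 164.2] yaw 5.54 press xy [ -1.4 -84.6] F [ 0.2 -1.   0.9] grip 38.4 tilt [-0.004  0.    -1.   ]
plate/spacer [-55.19122034 -22.4725813   14.00681025]
[319.69490923 167.66765255]
```

View pics/w21c.png

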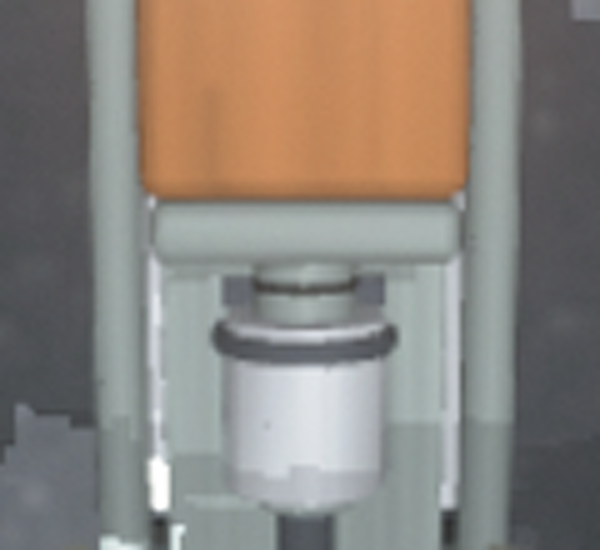

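View pics/w21.png

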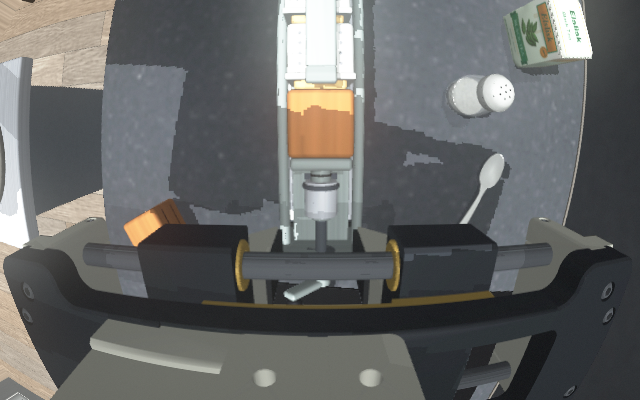

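```bash
python3 -m handwheel '[[[-3,-1,-2,0],[-3,-2,-3,0],[-2,-2,-3,0],[0,-2,-3,0],[0,-1,-2,0],[0,0,0,0],[0,0,0,0]]]' 0.42
python3 st.py; python3 - <<'E'
from st import *
m,im,d=cap('wrist','w22')
c=project(m,'wrist',np.array([*fp(0,60),90.])); u,v=c.round().astype(int); print(u,v)
a=im[max(0,v-110):v+110,u-90:u+90,::-1]
cv2.imwrite('pics/w22c.png',cv2.resize(a,None,fx=2.7,fy=2.7,interpolation=cv2.INTER_CUBIC))
E
```

```text
time: 48.83
tool_pos: [531.6, 114.7, 245.1]
tcp_rot: [1.461, 1.566, -0.01]
contact_force: [0.8, 1.3, -0.3]
grip_width: 38.6
t 48.83 tcp [531.6 114.7 245.1] yaw 5.71 press xy [-77.7  43.4] F [ 0.8  1.3 -0.3] grip 38.6 tilt [ 0.005 -0.    -1.   ]
391 170
```

View pics/w22c.png

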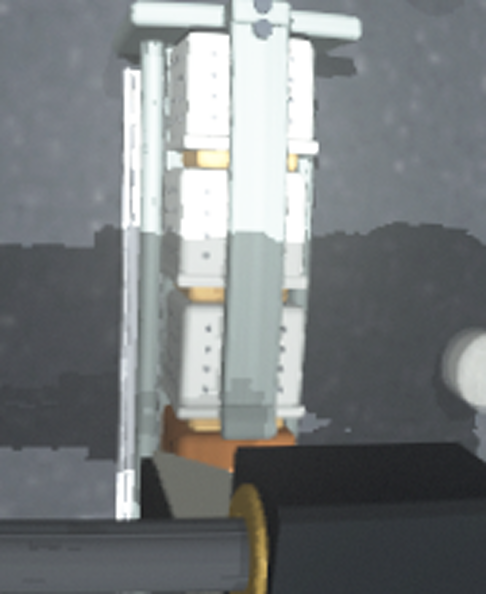

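View pics/s20.png

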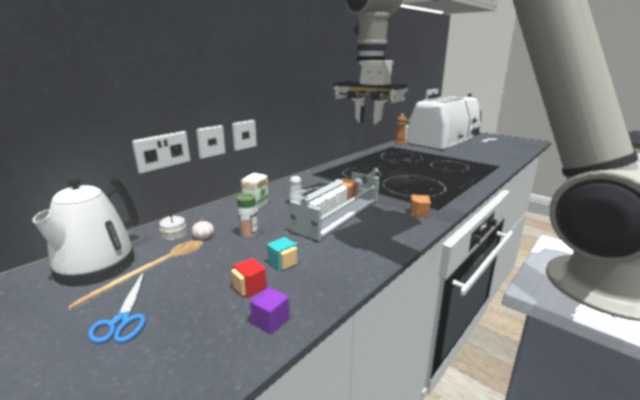

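The three moulds sit tight in line under the keeper bar, followers towards the plate, with the spacer behind them. The bystanders are where they were, and nothing is being touched. I'm handing in.

```bash
python3 -m handwheel '[[[0,0,0,0],[0,0,0,0],[0,0,0,0],[0,0,0,0]]]' && python3 -c "
from plant import bot
print(bot.close_job())"
```

```text
time: 49.22
tool_pos: [531.5, 113.4, 241.9]
tcp_rot: [-1.158, 1.57, -2.632]
contact_force: [-0.3, -0.3, 0.5]
grip_width: 38.6
the job is handed in; nothing more can be done
None
```

The cheese is in the press and clamped, and the job is handed in at about 49 s. It reported no verdict.

- **Winding back:** I wound the crank back about 2.5 turns until it came up against its stop. The press plate face then measured at about y −63, against −64 when fully back.
- **The row:** There were three white moulds, so I laid all three in the cradle with their followers towards the plate, then one hardwood spacer in the fourth place. I slid each one along until I felt contact (6 to 15 N).
- **Clamping:** I wound the crank forward about 2.9 turns.

In the last close picture the plate is against the spacer, and only one groove shows on the stem, a few mm from the barrel's mouth. That means the first groove is gone and the second still shows, at roughly 11 mm of spring travel (worked out from the crank turns, not measured directly).

All three followers face the plate under the keeper bar. In the last pictures the spice jar, salt shaker and the coloured look-alikes stood where they had been. The gripper was empty and clear of everything.

One check disagreed: contact with the end stop came about 2 mm further along the press than my camera estimate. I corrected the press position by that much, and the later contacts matched it. I noticed no knock and no slackened grip.

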